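# Couple the tube platform onto the gyratory mixer

## Robot

A 6-joint arm with a two-finger parallel gripper is mounted at the origin on the work surface. World frame = base frame: x ahead of the robot, y to its left, z up, the work surface at z = 0. Lengths are in mm, angles in rad, forces in N, time in s.
With the tool pointing down it reaches from about 350 to 875 mm from the base axis. Payload 4.2 kg.
Tool frame: the origin (TCP) lies midway between the tips of the shut fingers; the grasp point (between the pads) lies 19 mm behind it (ctrl.grasp_offset is the distance from the TCP to the grasp point, in mm); z points along the fingers, x is the direction in which the jaws open and shut, and the axes are right-handed (so a half turn about z gives the same grasp; the last joint's range is limited). The gripper opens to 87 mm and grips with 3 to 60 N. Pads are 19 mm wide; open, the fingers measure 117 mm over their backs; the gripper's body (75 mm by 190 mm) begins 51 mm behind the grasp point.
Start: joints at [1.565, 0.385, 0.008, 0, -1.194, -0.259], TCP at [163.541, 603.203, 222.55] pointing down, gripper open.
Joint ranges: [-3.14, 3.14], [-1.21, 2.06], [-1.07, 1.41], [-3.16, 2.05], [-2.99, -0.16], [-3.1, 3.1]. Speed limits (rad/s): [2.79, 2.79, 3.14, 3.14, 3.14, 3.14].

## Interface

Orientations are given as a rotation vector (axis times angle).
In Python, from workcell import ctrl, camera, get_calibration, sign_off gives the robot as it stands.
- The arm moves only by the tool servo_tool, never from a script. Its argument "commands" is one flat list of numbers, 5 for each row, row after row: the closure in counts, from 0 (fully open) to 255 (shut), then the shift along the tool's x, y, z in cm, then the turn about the tool's z in rad. In form: [hand, tx, ty, tz, spin, hand, tx, ty, tz, spin, ...]. A call has 1 to 10 rows; each row shifts and turns the pose as measured when the row begins, along the tool's axes as they then stand; what a row does not reach is not made up. A row lasts 1/10 s, in which the tool goes at most 50 mm and 8.59 degrees, less where a joint would pass 70% of its speed; a pose out of reach is approached as far as the arm can. A call with a gripper value outside its range is refused whole. The fingers move at their own pace and stop on an object; "grip_force" is the grip in N (left out, the last holds). Time passes only in rows, so rows that do not move let the fingers close. It gives the time, the measured TCP pose, the force and the opening at its end, in the units of the state.
- ctrl.observe(): the state, without advancing time (a new reading comes with each control period).
- camera(name): name is "side" or "top"; returns (picture, depth): 420x560x3 uint8, red, green, blue; 420x560 float32, mm along the optical axis (not along the pixel's ray), 0 where there is no reading.
- get_calibration(name): a dict with "camera_matrix" (3x3 intrinsics, pixels), "position" and "rotation" of the camera in the world. Camera axes: x right, y down, z forward; pixel columns grow to the right and rows downward; lengths in mm; the calibration is good to about 2 mm. A picture is of the moment at which its call begins. get_calibration takes no time and is no camera call.
- sign_off(): hands the job in, once; it reports no verdict.
The state is a dict: "time": time; "q": joint angles; "joint_velocities": joint speeds; "joint_torque": joint torques, N m; "tool_pos": TCP position; "tool_rot": TCP orientation; "wrist_force": force on the tool from outside, world axes, zero at the start; "wrist_torque": the same for the moment, N m; "width": finger opening in mm.
Only numpy, scipy, OpenCV 4.12 (cv2) and the standard library are available. Lean on these libraries where they do the work, as an engineer would, in place of code of your own. Each camera call takes 0.05 s, during which the arm holds its last target.

## Task

Fit the tube platform onto the mixer: lift it by its black grip, lower it level and square to the mixer (either way round) so that its socket goes over the steel ball, and with the latch lever still up push it steadily and gently down until it sits fully home on the rubber studs. Then press the latch lever down flat, let go, and leave the other things on the bench where they are.

Things in the scene. Friction and masses are not known exactly. Their poses are not given: they have to be found in the camera images.
- platform: loose tube platform, 0.5 to 0.8 kg, lying flat: aluminium tray 220 (its x) x 170 mm (y), floor 6, rim 17 high, ribbed dark mats; in its middle a round grey coupler housing 58 across, 50 high, open below, on it a black grip block 56 (x) x 30 (y) x 40 mm, top 90 above the underside. Origin: centre of the underside, z up
- grip (a point): where to take the platform: on its centre line 76 mm above the underside, 14 mm below the top of the grip block; grip across the platform's y (30 mm)
- socket (a point): on the platform's centre line, 24 mm above its underside: the ball's centre when fully home. Bore 42 mm, flared to 52 mm at the mouth over 10 mm of height. A stiff friction pad hangs in its roof; the ball's top meets it 7 to 11 mm above home and must push it up, which takes 18 N down all the way home (the weight counts towards it but is not enough); the pad stays where it is pushed
- ball (a point): centre of the steel ball, 40 mm across, on an 18 mm neck above the middle of the mixer, 114 mm above the bench
- mixer: mixer, fixed: white housing 210 (its x) x 200 x 68 mm, above it the round drive plate and the ball. Origin on the bench under the ball, z up, controls on the -x side. Square: platform's x along the mixer's x, either way round
- latch (a joint): steel latch lever: 0 raised, 0.75 rad flat at its stop. Hinge along the platform's y at x = -33, z = 26 mm of the platform; it points to -x and up, 67 mm long, stays where left, and takes 0.22 N m (4 to 6 N down on the pad). It drives two jaws in under the ball; if the platform is not home they jam and the lever stops short
- latch_pad (a point): centre of the top face of the thumb pad (24 by 26 mm) at the end of the latch lever, 55 mm from the hinge; when flat it lies at x = -88 mm, z = 31.5 mm in the platform's frame
- tube_rack: grey tube rack 75 by 125 by 50 mm with capped tubes up to 94 mm; leave alone
- conical_flask: glass conical flask 105 mm high; leave alone
- beaker: glass beaker 68 mm across, 85 mm high; leave alone
- petri_dishes: stack of dishes 90 mm across, 44 mm high; leave alone
- marker: marker pen 120 mm long, 13 mm thick, lying between the two; leave alone
- slide_box: white slide box 60 by 85 by 26 mm near the robot; leave alone
- reagent: amber bottle 54 mm across, 110 mm high; leave alone
- timer: grey bench timer 30 by 70 by 60 mm; leave alone
- drive_plate: fixed aluminium disc on top of the mixer, 176 mm across, top 84 mm above the bench, with eight rubber studs 74 mm from the middle, tops 90 mm above the bench: the platform's underside rests on them when home. A load over 40 N on it spoils its bearing. Same origin and axes as the mixer

How it is judged:
By the outcome, as a careful person would: the job done as asked, in the order asked, and still so for the second after the job is handed in, with the robot touching nothing.
It also fails if it takes over 67 s, if anything falls off the work surface, if the arm or the gripper's body presses on something with over 40 N, if the wrist force passes 120 N, or if a joint passes its speed limit or range.

## Working session

There is one attempt and no reset: what is moved stays moved. The work goes in short steps, Python scripts to look and compute and a tool call to move; the robot and the scene stay as the last step left them, time stands still between calls to the robot, and variables do not carry over. Pictures are saved under pics/ and viewed, and the job is handed in when it is done.

Besides the shell and the picture viewer there is one more tool, called after "Call:" in YAML: its name, and indented under it one key for each argument. servo_tool: Moves the arm, as the interface text tells. Its arguments: {"type":"object","properties":{"commands":{"type":"array"},"grip_force":{"type":"number"}},"required":["commands"]}

```bash
mkdir -p pics; ls; cat > h.py <<'E'
import numpy as np, cv2
from workcell import ctrl, camera, get_calibration, sign_off
def snap(n,tag):
    p,d=camera(n); cv2.imwrite(f'pics/{tag}.png',p[:,:,::-1]); np.savez(f'pics/{tag}.npz',p=p,d=d); return p,d
def cloud(n,d):
    c=get_calibration(n);K=np.array(c['camera_matrix']);R=np.array(c['rotation']);t=np.array(c['position'])
    v,u=np.mgrid[:d.shape[0],:d.shape[1]]
    P=np.stack([(u-K[0,2])/K[0,0]*d,(v-K[1,2])/K[1,1]*d,d],-1)
    return P@R.T+t
E
python3 - <<'E'
from h import *
s=ctrl.observe(); print(s)
for n in('top','side'):
    snap(n,n+'0'); print(get_calibration(n))
E
```

```text
pics
{'time': 0.0, 'q': array([ 1.56460040e+00,  3.85524884e-01,  6.61689881e-03, -5.08382303e-04,
       -1.19397356e+00, -2.58608674e-01]), 'joint_velocities': array([ 2.34992804e-05, -1.16539273e-03, -2.97374467e-04,  1.97514485e-03,
        7.94360198e-04, -3.58075127e-04]), 'joint_torque': array([ 3.55694219e-04, -3.90659165e+01,  1.87403083e+01,  4.21978220e+00,
        1.09617761e-02, -1.93043743e-04]), 'tool_pos': array([163.39213129, 602.63961989, 221.47382318]), 'tool_rot': array([ 1.90749596e+00, -2.49413116e+00,  2.13348946e-03]), 'wrist_force': array([-0.29638695,  0.297458  ,  0.0217563 ]), 'wrist_torque': array([ 0.01235869, -0.00014722,  0.0411178 ]), 'width': 86.98449605071656}
{'camera_matrix': array([[387.94231614,   0.        , 274.42483018],
       [  0.        , 387.94231614, 208.97283827],
       [  0.        ,   0.        ,   1.        ]]), 'position': array([ 354.46284767,  -21.20919116, 1378.8598392 ]), 'rotation': array([-2.09144476,  2.15213151, -0.18366643])}
{'camera_matrix': array([[485.08801363,   0.        , 285.23064465],
       [  0.        , 485.08801363, 214.1712034 ],
       [  0.        ,   0.        ,   1.        ]]), 'position': array([ 296.85179859, -852.67232962, 1019.94368724]), 'rotation': array([-2.36282324,  0.36967822, -0.15607859])}
```

View pics/top0.png

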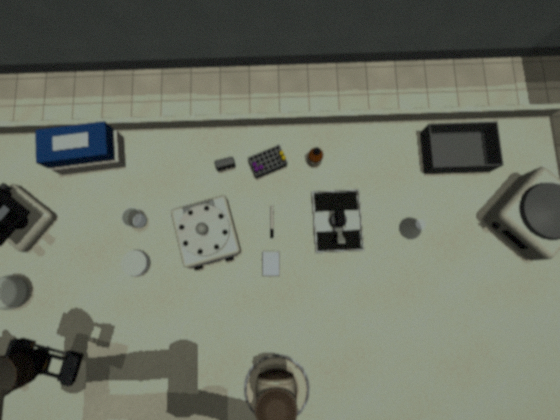

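View pics/side0.png

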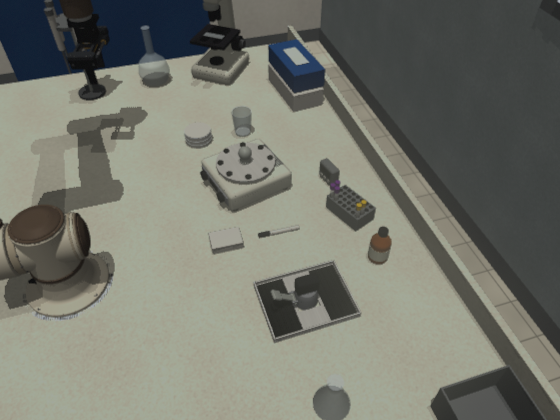

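The top view shows the platform at about (337,220) with its latch lever pointing toward the robot. The mixer is at (203,229) with its controls at the bottom. Next I'll measure both.

```bash
sed -i "s/R=np.array(c\['rotation'\])/R=cv2.Rodrigues(np.array(c['rotation']))[0]/" h.py
python3 - <<'E'
from h import *
for n in('top','side'):
    z=np.load(f'pics/{n}0.npz');p,d=z['p'],z['d'];W=cloud(n,d)
    print(n,(d==0).mean())
    if n=='top': 
        rects={'plat':(305,180,370,260),'mix':(165,190,245,275)}
        cv2.imwrite('pics/topcrop.png',cv2.resize(p[170:280,160:375,::-1],None,fx=3.7,fy=3.7,interpolation=cv2.INTER_CUBIC))
    else: 
        rects={'plat':(245,255,365,340),'mix':(190,130,300,215)}
        cv2.imwrite('pics/sidecrop.png',cv2.resize(p[125:340,190:370,::-1],None,fx=2.7,fy=2.7,interpolation=cv2.INTER_CUBIC))
    for k,(a,b,c,e) in rects.items():
        w=W[b:e,a:c].reshape(-1,3); w=w[d[b:e,a:c].reshape(-1)>0]
        print(k,'hist z',np.histogram(w[:,2],bins=np.arange(-10,150,5)))
        for lo,hi in ([(11,22),(40,56),(80,100)] if k=='plat' else [(60,75),(80,88),(88,95),(120,140)]):
            m=w[(w[:,2]>lo)&(w[:,2]<hi)]
            if len(m)>3:
                r=cv2.minAreaRect(m[:,:2].astype(np.float32)); print(k,lo,hi,len(m),m.mean(0).round(1),np.round(r[0],1),np.round(r[1],1),round(r[2],2))
E
```

```text
top 0.003949829931972789
plat hist z (array([  85, 1035, 1433, 1410,  640,  168,   47,   17,   23,   26,   29,
         31,   21,   11,   21,   20,   12,   10,   10,   65,   63,    3,
          0,    0,    0,    0,    0,    0,    0,    0,    0]), array([-10,  -5,   0,   5,  10,  15,  20,  25,  30,  35,  40,  45,  50,
        55,  60,  65,  70,  75,  80,  85,  90,  95, 100, 105, 110, 115,
       120, 125, 130, 135, 140, 145]))
plat 11 22 630 [ 558.8 -233.4   14.3] [ 560.5 -233.9] [220.3 170.7] 1.18
plat 40 56 83 [ 541.4 -225.4   47.4] [ 536.  -224.8] [54.4 86.5] 71.83
plat 80 100 141 [ 559.5 -232.7   89.8] [ 559.5 -233.6] [52.2 29.7] 1.04
mix hist z (array([ 154, 1496, 1297,  116,    0,    2,    9,    6,   17,   13,   20,
         55,   82,  108,  347,  747,  190,  157, 1069,  682,   80,    4,
          0,    0,    5,   12,   20,   34,   40,    5,    0]), array([-10,  -5,   0,   5,  10,  15,  20,  25,  30,  35,  40,  45,  50,
        55,  60,  65,  70,  75,  80,  85,  90,  95, 100, 105, 110, 115,
       120, 125, 130, 135, 140, 145]))
mix 60 75 1284 [523.6 221.2  66.8] [529.9 228.6] [
[... 841 characters left out ...]
56.4 -235. ] [55.5 31. ] 1.35
mix hist z (array([ 621, 3392,  707,   71,   79,  126,  122,  131,  143,  189,  217,
        159,  188,  184,  574,  525,   23,  321, 1125,  249,   17,    0,
         10,   16,   16,   25,   31,   34,   17,    1,    0]), array([-10,  -5,   0,   5,  10,  15,  20,  25,  30,  35,  40,  45,  50,
        55,  60,  65,  70,  75,  80,  85,  90,  95, 100, 105, 110, 115,
       120, 125, 130, 135, 140, 145]))
mix 60 75 1122 [517. 189.  65.] [528.4 226.5] [206.7 200.9] 13.8
mix 80 88 1313 [527.  219.6  82.7] [528.5 226.3] [173.3 171.7] 67.3
mix 88 95 78 [522.6 219.8  89.4] [529.2 225.8] [152.  150.3] 13.63
mix 120 140 83 [527.8 222.8 126.7] [528.1 224.6] [30.8 31.9] 75.12
```

```bash
sleep 1
```

```text
(no output)
```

View pics/topcrop.png

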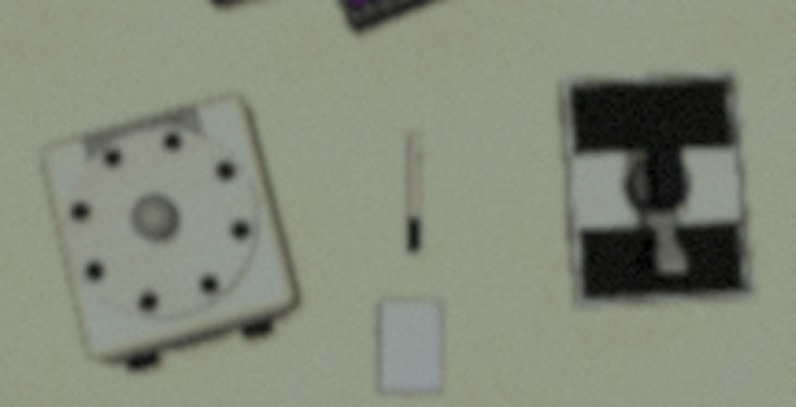

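View pics/sidecrop.png

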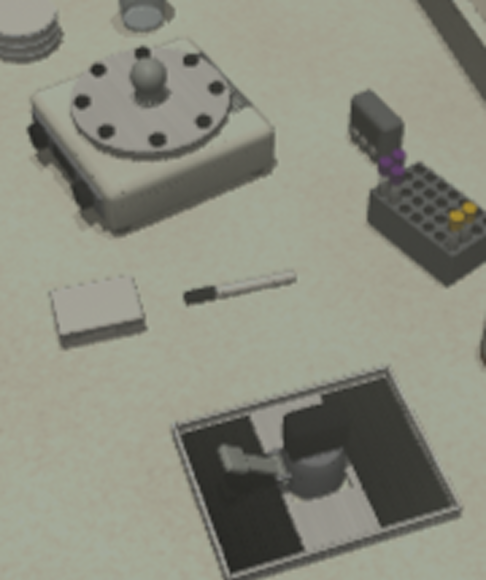

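```bash
cat >> h.py <<'E'
def rel(x,y,z,yawdeg):
    s=ctrl.observe();R=cv2.Rodrigues(np.array(s['tool_rot']))[0]
    d=R.T@(np.array([x,y,z])-s['tool_pos']); th=np.degrees(np.arctan2(R[1,0],R[0,0]))
    print('t',round(s['time'],2),'pos',s['tool_pos'].round(1),'th',th.round(2),'tilt z',R[:,2].round(4),'w',round(s['width'],1),'F',s['wrist_force'].round(1),'T',s['wrist_torque'].round(2),'q',s['q'].round(2))
    e=(yawdeg-th+90)%180-90
    print('shift cm',(d/10).round(2),'spin',round(-np.radians(e),3))
E
python3 -c "
from h import *
rel(558.4,-234.3,200,-88.8)"
```

```text
t 0.1 pos [163.4 602.7 221.6] th -105.18 tilt z [-4.0e-04 -1.9e-03 -1.0e+00] w 86.7 F [ 0.2  0.1 -0.2] T [-0.01  0.    0.03] q [ 1.56  0.39  0.01 -0.   -1.19 -0.26]
shift cm [ 70.43 -60.04   2.3 ] spin -0.286
```

Call:
servo_tool:
  commands: [0, 0, 0, 0, -0.143, 0, 0, 0, 0, -0.143]

```text
time: 0.3
tool_pos: [163.3, 602.0, 220.2]
tool_rot: [2.252, -2.185, 0.004]
wrist_force: [-0.5, -0.3, 0.2]
width: 87.1
```

```bash
python3 -c "
from h import *
rel(558.4,-234.3,200,-88.8)"
```

```text
t 0.3 pos [163.3 602.  220.2] th -88.27 tilt z [-0.001  -0.0046 -1.    ] w 87.1 F [-0.5 -0.3  0.2] T [-0.03 -0.05  0.  ] q [ 1.56  0.39  0.01 -0.   -1.19  0.04]
shift cm [ 84.77 -36.98   2.37] spin 0.009
```

Call:
servo_tool:
  commands: [0, 4.2, -1.85, -0.1, 0, 0, 4.2, -1.85, -0.1, 0, 0, 4.2, -1.85, -0.1, 0, 0, 4.2, -1.85, -0.1, 0, 0, 4.2, -1.85, -0.1, 0, 0, 4.2, -1.85, -0.1, 0, 0, 4.2, -1.85, -0.1, 0, 0, 4.2, -1.85, -0.1, 0, 0, 4.2, -1.85, -0.1, 0, 0, 4.2, -1.85, -0.1, 0]

```text
time: 1.3
tool_pos: [364.8, 175.2, 228.0]
tool_rot: [2.261, -2.165, 0.01]
wrist_force: [1.0, 1.1, -0.0]
width: 87.1
```

```bash
python3 -c "
from h import *
rel(558.4,-234.3,200,-88.8)"
```

```text
t 1.3 pos [364.8 175.2 228. ] th -87.51 tilt z [-0.0032 -0.0124 -0.9999] w 87.1 F [ 1.   1.1 -0. ] T [ 0.02 -0.08 -0.02] q [ 0.86 -0.   -0.48  0.01 -1.11  0.75]
shift cm [ 41.72 -17.58   3.24] spin 0.023
```

Call:
servo_tool:
  commands: [0, 4.1, -1.75, 0, 0.002, 0, 4.1, -1.75, 0, 0.002, 0, 4.1, -1.75, 0, 0.002, 0, 4.1, -1.75, 0, 0.002, 0, 4.1, -1.75, 0, 0.002, 0, 4.1, -1.75, 0, 0.002, 0, 4.1, -1.75, 0, 0.002, 0, 4.1, -1.75, 0, 0.002, 0, 4.1, -1.75, 0, 0.002, 0, 0, 0, 0, 0]

```text
time: 2.3
tool_pos: [538.2, -209.5, 229.0]
tool_rot: [2.234, -2.192, 0.005]
wrist_force: [0.1, 0.2, -0.6]
width: 87.2
```

```bash
python3 -c "
from h import *
rel(558.4,-234.3,150,-88.8)"
```

```text
t 2.3 pos [ 538.2 -209.5  229. ] th -88.89 tilt z [-0.006  -0.0106 -0.9999] w 87.2 F [ 0.1  0.2 -0.6] T [ 0.02  0.05 -0.02] q [-0.08  0.3  -0.11  0.01 -1.17  1.67]
shift cm [ 2.44 -2.02  7.91] spin -0.002
```

Call:
servo_tool:
  commands: [0, 0.9, -0.7, 2.5, 0, 0, 0.9, -0.7, 2.5, 0, 0, 0.6, -0.6, 2.5, 0, 0, 0, 0, 0, 0, 0, 0, 0, 0, 0]

```text
time: 2.8
tool_pos: [557.7, -235.3, 150.8]
tool_rot: [2.23, -2.195, 0.001]
wrist_force: [0.6, -0.5, 0.8]
width: 86.9
```

```bash
python3 -c "
from h import *
rel(558.4,-234.3,57,-88.8)"
```

```text
t 2.8 pos [ 557.7 -235.3  150.8] th -89.07 tilt z [-0.0085 -0.0094 -0.9999] w 86.9 F [ 0.6 -0.5  0.8] T [ 0.02 -0.06 -0.  ] q [-0.13  0.41 -0.14  0.01 -1.02  1.71]
shift cm [-0.18 -0.15  9.37] spin -0.005
```

Call:
servo_tool:
  commands: [0, -0.1, -0.1, 2.5, 0, 0, -0.1, 0, 2.5, 0, 0, 0, 0, 2.0, 0, 0, 0, 0, 1.6, 0, 0, 0, 0, 0.6, 0, 0, 0, 0, 0, 0]

```text
time: 3.4
tool_pos: [563.0, -231.7, 67.0]
tool_rot: [2.242, -2.195, 0.023]
wrist_force: [-0.2, -0.9, -0.5]
width: 86.7
```

```bash
python3 -c "
from h import *
rel(558.4,-234.3,57,-88.8)
snap('top','t1');p,d=snap('side','s1')
cv2.imwrite('pics/s1c.png',cv2.resize(p[160:360,200:400,::-1],None,fx=3,fy=3))"
```

```text
t 3.4 pos [ 563.  -231.7   67. ] th -88.76 tilt z [ 0.0077 -0.0129 -0.9999] w 86.7 F [-0.2 -0.9 -0.5] T [-0.03 -0.02 -0.  ] q [-0.12  0.5  -0.24  0.02 -0.82  1.7 ]
shift cm [0.24 0.47 1.  ] spin 0.001
```

View pics/s1c.png

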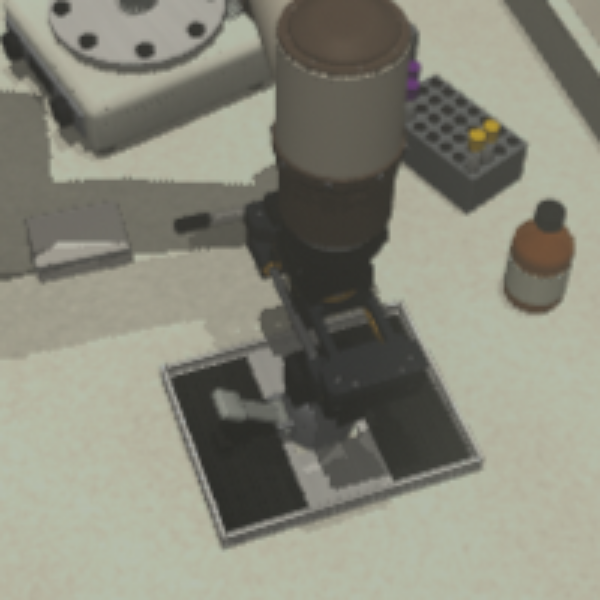

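Call:
servo_tool:
  commands: [0, 0.12, 0.25, 0.5, 0, 0, 0.12, 0.22, 0.4, 0, 0, 0, 0, 0.1, 0, 0, 0, 0, 0, 0]

```text
time: 3.9
tool_pos: [560.3, -235.0, 60.3]
tool_rot: [-2.245, 2.197, -0.033]
wrist_force: [0.6, 0.5, 0.3]
width: 87.5
```

```bash
python3 -c "
from h import *
rel(558.4,-234.3,57,-88.8)"
```

```text
t 3.9 pos [ 560.3 -235.    60.3] th -88.75 tilt z [ 0.0152 -0.0143 -0.9998] w 87.5 F [0.6 0.5 0.3] T [-0.02 -0.02  0.03] q [-0.12  0.5  -0.26  0.02 -0.79  1.71]
shift cm [-0.08  0.2   0.33] spin 0.001
```

Call:
servo_tool:
  commands: [255, -0.05, 0.2, 0.3, 0, 255, 0, 0, 0, 0, 255, 0, 0, 0, 0, 255, 0, 0, 0, 0]
  grip_force: 50

```text
time: 4.3
tool_pos: [558.2, -234.8, 57.1]
tool_rot: [-2.245, 2.197, -0.033]
wrist_force: [-0.5, -0.3, 0.7]
width: 62.7
```

```bash
python3 -c "
from h import *
rel(558.4,-234.3,57,-88.8)
for i in range(6):
  camera('top'); rel(558.4,-234.3,57,-88.8)"
```

```text
t 4.3 pos [ 558.2 -234.8   57.1] th -88.76 tilt z [ 0.0152 -0.0145 -0.9998] w 62.7 F [-0.5 -0.3  0.7] T [0.06 0.06 0.02] q [-0.12  0.5  -0.27  0.02 -0.78  1.7 ]
shift cm [-0.05 -0.02  0.  ] spin 0.001
t 4.35 pos [ 558.3 -234.8   57.1] th -88.76 tilt z [ 0.0153 -0.0145 -0.9998] w 58.8 F [0.  0.  0.9] T [ 0.03  0.06 -0.05] q [-0.12  0.5  -0.27  0.02 -0.78  1.7 ]
shift cm [-0.05 -0.01  0.01] spin 0.001
t 4.4 pos [ 558.3 -234.8   57.2] th -88.76 tilt z [ 0.0154 -0.0145 -0.9998] w 54.7 F [ 0.2 -0.5  0.3] T [ 0.03  0.07 -0.  ] q [-0.12  0.5  -0.27  0.02 -0.78  1.7 ]
shift cm [-0.05 -0.01  0.01] spin 0.001
t 4.45 pos [ 558.3 -234.8   57.1] th -88.76 tilt z [ 0.0155 -0.0145 -0.9998] w 51.0 F [0.  0.3 0.5] T [-0.04  0.03 -0.03] q [-0.12  0.5  -0.27  0.02 -0.78  1.7 ]
shift cm [-0.05 -0.01  0.01] spin 0.001
t 4.5 pos [ 558.3 -234.8   57.1] th -88.76 tilt z [ 0.0154 -0.0145 -0.9998] w 46.8 F [-0.3 -0.1 -0.5] T [-0.03  0.04 -0.02] q [-0.12  0.5  -0.27  0.02 -0.78  1.7 ]
shift cm [-0.05 -0.01  0.01] spin 0.001
t 4.55 pos [ 558.3 -234.8   57.2] th -88.76 tilt z [ 0.0155 -0.0145 -0.9998] w 42.8 F [0.7 0.3 0.2] T [ 0.02  0.01 -0.05] q [-0.12  0.5  -0.27  0.02 -0.78  1.7 ]
shift cm [-0.05 -0.01  0.02] spin 0.001
t 4.6 pos [ 558.3 -234.8   57.2] th -88.76 tilt z [ 0.0155 -0.0145 -0.9998] w 39.0 F [-0.2 -0.4  1. ] T [ 0.02 -0.02 -0.02] q [-0.12  0.5  -0.27  0.02 -0.78  1.7 ]
shift cm [-0.05 -0.01  0.02] spin 0.001
```

Call:
servo_tool:
  commands: [255, 0, 0, 0, 0, 255, 0, 0, 0, 0, 255, 0, 0, 0, 0, 255, 0, 0, 0, 0]

```text
time: 5.0
tool_pos: [558.3, -234.3, 57.2]
tool_rot: [-2.244, 2.197, -0.032]
wrist_force: [-0.1, -0.1, -0.5]
width: 29.9
```

```bash
python3 -c "
from h import *
rel(558.4,-234.3,57,-88.8)"
```

```text
t 5.0 pos [ 558.3 -234.3   57.2] th -88.8 tilt z [ 0.0156 -0.0136 -0.9998] w 29.9 F [-0.1 -0.1 -0.5] T [ 0.31  0.05 -0.02] q [-0.12  0.5  -0.27  0.02 -0.78  1.7 ]
shift cm [ 0.   -0.01  0.02] spin -0.0
```

Call:
servo_tool:
  commands: [255, 0, 0, -1, 0, 255, 0, 0, -2, 0, 255, 0, 0, -2.5, 0, 255, 0, 0, -2.5, 0, 255, 0, 0, 0, 0]

```text
time: 5.5
tool_pos: [549.8, -231.4, 131.7]
tool_rot: [2.235, -2.196, 0.002]
wrist_force: [1.4, 0.2, -6.4]
width: 29.6
```

```bash
python3 -c "
from h import *
rel(558.4,-234.3,240,-88.8)"
```

```text
t 5.5 pos [ 549.8 -231.4  131.7] th -89.0 tilt z [-0.0047 -0.0068 -1.    ] w 29.6 F [ 1.4  0.2 -6.4] T [-0.15 -0.49  0.01] q [-0.12  0.42 -0.19  0.01 -0.97  1.71]
shift cm [  0.38  -0.81 -10.83] spin -0.004
```

Call:
servo_tool:
  commands: [255, 0.1, -0.2, -2.5, 0, 255, 0.1, -0.2, -2.5, 0, 255, 0.1, -0.2, -2.5, 0, 255, 0.1, -0.2, -2.5, 0, 255, 0, 0, 0, 0]

```text
time: 6.0
tool_pos: [551.7, -232.1, 221.5]
tool_rot: [2.225, -2.195, -0.034]
wrist_force: [1.0, -0.7, -7.5]
width: 29.6
```

```bash
python3 -c "
from h import *
rel(529.5,227.1,240,-75.8)
p,d=snap('side','s2')
cv2.imwrite('pics/s2c.png',cv2.resize(p[100:360,200:420,::-1],None,fx=2.2,fy=2.2))"
```

```text
t 6.0 pos [ 551.7 -232.1  221.5] th -89.23 tilt z [-0.027   0.0037 -0.9996] w 29.6 F [ 1.  -0.7 -7.5] T [-0.11 -0.52 -0.03] q [-0.13  0.35 -0.04 -0.   -1.2   1.71]
shift cm [-45.95   1.65  -1.62] spin -0.234
```

View pics/s2c.png

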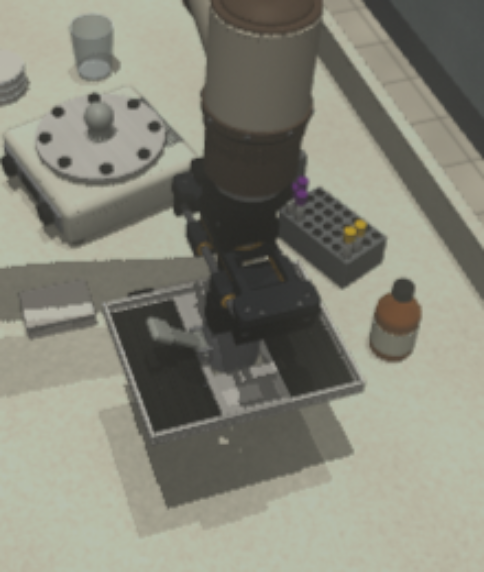

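Call:
servo_tool:
  commands: [255, -2, 0.1, -0.1, -0.02, 255, -3.8, 0.07, -0.05, -0.02, 255, -3.8, 0, -0.05, -0.02, 255, -3.8, -0.07, -0.05, -0.02, 255, -3.8, -0.14, -0.05, -0.02, 255, -3.8, -0.21, -0.05, -0.02, 255, -3.8, -0.28, -0.05, -0.02, 255, -3.8, -0.35, -0.05, -0.02]

```text
time: 6.85
tool_pos: [518.5, 61.3, 198.4]
tool_rot: [2.361, -2.005, -0.104]
wrist_force: [0.7, 0.2, -7.9]
width: 29.5
```

```bash
python3 -c "
from h import *
rel(529.5,227.1,225,-75.8)"
```

```text
t 6.85 pos [518.5  61.3 198.4] th -80.74 tilt z [-0.0786  0.0114 -0.9968] w 29.5 F [ 0.7  0.2 -7.9] T [-0.11 -0.63 -0.03] q [ 0.4   0.27 -0.21 -0.05 -1.16  1.35]
shift cm [-16.25  -3.57  -2.55] spin -0.086
```

Call:
servo_tool:
  commands: [255, 0, 0, 0, 0]

```text
time: 6.95
tool_pos: [516.9, 65.2, 195.4]
tool_rot: [2.364, -1.999, -0.11]
wrist_force: [-0.2, -0.4, -7.7]
width: 29.8
```

```bash
python3 -c "
from h import *
rel(529.5,227.1,225,-75.8)
camera('top')
rel(529.5,227.1,225,-75.8)
"
```

```text
t 6.95 pos [516.9  65.2 195.4] th -80.49 tilt z [-0.0823  0.0123 -0.9965] w 29.8 F [-0.2 -0.4 -7.7] T [-0.24 -0.52  0.06] q [ 0.41  0.27 -0.21 -0.05 -1.16  1.35]
shift cm [-15.83  -3.7   -2.86] spin -0.082
t 7.0 pos [516.   63.3 194.8] th -80.58 tilt z [-0.0853  0.0105 -0.9963] w 29.3 F [-1.2 -0.1 -8.3] T [-0.25 -0.22 -0.02] q [ 0.41  0.27 -0.21 -0.05 -1.16  1.35]
shift cm [-16.01  -3.78  -2.95] spin -0.083
```

Call:
servo_tool:
  commands: [255, 0, 0, 0, 0, 255, 0, 0, 0, 0, 255, 0, 0, 0, 0]

```text
time: 7.3
tool_pos: [513.2, 61.2, 190.2]
tool_rot: [2.352, -1.996, -0.118]
wrist_force: [0.2, -1.0, -7.9]
width: 29.7
```

```bash
python3 -c "
from h import *
rel(529.5,227.1,225,-75.8)
"
```

```text
t 7.3 pos [513.2  61.2 190.2] th -80.72 tilt z [-0.0937  0.0081 -0.9956] w 29.7 F [ 0.2 -1.  -7.9] T [-0.11 -0.48 -0.01] q [ 0.41  0.28 -0.22 -0.05 -1.16  1.35]
shift cm [-16.18  -3.99  -3.48] spin -0.086
```

Call:
servo_tool:
  commands: [255, 0, 0, -4.5, 0]

```text
time: 7.4
tool_pos: [511.7, 59.0, 228.1]
tool_rot: [2.336, -1.99, -0.137]
wrist_force: [0.6, 0.5, -9.1]
width: 29.3
```

```bash
python3 -c "
from h import *
rel(529.5,227.1,225,-75.8)
for i in range(4): camera('top');rel(529.5,227.1,225,-75.8)
"
```

```text
t 7.4 pos [511.7  59.  228.1] th -80.92 tilt z [-0.1126  0.0046 -0.9936] w 29.3 F [ 0.6  0.5 -9.1] T [-0.05 -0.41 -0.04] q [ 0.4   0.25 -0.15 -0.05 -1.27  1.35]
shift cm [-16.31  -4.46   0.19] spin -0.089
t 7.45 pos [519.5  59.  240.8] th -80.72 tilt z [-0.0886  0.0057 -0.9961] w 29.5 F [ 6.4 -1.   2.1] T [-0.23 -2.15  0.04] q [ 0.4   0.24 -0.14 -0.04 -1.27  1.35]
shift cm [-16.39  -3.85   1.58] spin -0.086
t 7.5 pos [521.9  60.3 240.5] th -80.72 tilt z [-0.0801  0.0095 -0.9967] w 30.1 F [ 2.  -0.3 -5.4] T [ 0.12 -1.14 -0.08] q [ 0.4   0.24 -0.14 -0.04 -1.26  1.35]
shift cm [-16.3   -3.58   1.65] spin -0.086
t 7.55 pos [520.1  60.7 237.9] th -80.78 tilt z [-0.085   0.0107 -0.9963] w 29.6 F [-1.1 -0.6 -7.7] T [-0.05 -0.41  0.01] q [ 0.4   0.25 -0.14 -0.05 -1.26  1.35]
shift cm [-16.24  -3.72   1.38] spin -0.087
t 7.6 pos [517.8  60.5 235.6] th -80.81 tilt z [-0.0914  0.01   -0.9958] w 29.5 F [-0.3  0.4 -8.6] T [-0.08 -0.34 -0.02] q [ 0.4   0.25 -0.14 -0.05 -1.26  1.35]
shift cm [-16.23  -3.93   1.11] spin -0.087
```

Call:
servo_tool:
  commands: [255, 0, 0, 4, 0, 255, 0, 0, -4.5, 0]

```text
time: 7.8
tool_pos: [494.2, 52.6, 218.0]
tool_rot: [2.308, -1.975, -0.168]
wrist_force: [-18.7, -6.3, -23.9]
width: 30.1
```

```bash
python3 -c "
from h import *
rel(529.5,227.1,225,-75.8)
for i in range(2): camera('top');rel(529.5,227.1,225,-75.8)
"
```

```text
t 7.8 pos [494.2  52.6 218. ] th -81.17 tilt z [-0.148  -0.0038 -0.989 ] w 30.1 F [-18.7  -6.3 -23.9] T [-1.54  3.63  0.15] q [ 0.4   0.25 -0.19 -0.06 -1.27  1.35]
shift cm [-16.71  -6.04  -1.28] spin -0.094
t 7.85 pos [508.8  55.1 236.4] th -80.91 tilt z [-0.1104  0.0014 -0.9939] w 29.7 F [ 6.3 -0.8  3.5] T [-0.16 -2.14  0.  ] q [ 0.4   0.24 -0.15 -0.05 -1.28  1.35]
shift cm [-16.63  -4.89   0.93] spin -0.089
t 7.9 pos [518.8  58.4 242. ] th -80.83 tilt z [-0.0838  0.0092 -0.9964] w 29.5 F [ 5.4  0.2 -2.3] T [ 0.21 -1.69 -0.04] q [ 0.4   0.24 -0.14 -0.04 -1.27  1.35]
shift cm [-16.44  -3.9    1.76] spin -0.088
```

```bash
python3 -c "
from h import *
for i in range(1): camera('top');rel(529.5,227.1,225,-75.8)
"
```

```text
t 7.95 pos [521.8  60.3 243.7] th -80.83 tilt z [-0.0768  0.0135 -0.997 ] w 29.7 F [ 1.8  0.  -6. ] T [ 0.08 -0.77 -0.02] q [ 0.4   0.24 -0.13 -0.04 -1.26  1.35]
shift cm [-16.3   -3.58   2.03] spin -0.088
```

Call:
servo_tool:
  commands: [255, 0, 0, 1, 0, 255, 0, 0, 1.5, 0, 255, 0, 0, 1.5, 0]

```text
time: 8.25
tool_pos: [520.6, 62.7, 201.9]
tool_rot: [2.365, -2.017, -0.106]
wrist_force: [0.0, 0.7, -7.4]
width: 29.9
```

```bash
python3 -c "
from h import *
rel(529.5,227.1,225,-75.8)
for i in range(5): camera('top');rel(529.5,227.1,225,-75.8)
"
```

```text
t 8.25 pos [520.6  62.7 201.9] th -80.98 tilt z [-0.0724  0.0197 -0.9972] w 29.9 F [ 0.   0.7 -7.4] T [-0.03 -0.41  0.05] q [ 0.4   0.27 -0.2  -0.05 -1.16  1.35]
shift cm [-16.16  -3.32  -2.04] spin -0.09
t 8.3 pos [518.5  62.5 198.6] th -81.04 tilt z [-0.0787  0.0191 -0.9967] w 29.4 F [ -2.6   0.8 -10.8] T [-0.1   0.34 -0.03] q [ 0.4   0.27 -0.21 -0.05 -1.16  1.35]
shift cm [-16.16  -3.48  -2.4 ] spin -0.091
t 8.35 pos [518.3  62.1 199.7] th -81.01 tilt z [-0.0798  0.0176 -0.9967] w 29.5 F [-0.9  0.5 -7. ] T [-0.15 -0.18 -0.02] q [ 0.4   0.27 -0.2  -0.05 -1.16  1.35]
shift cm [-16.19  -3.52  -2.32] spin -0.091
t 8.4 pos [519.5  62.1 201.4] th -80.96 tilt z [-0.0765  0.0173 -0.9969] w 29.3 F [ 0.1  0.2 -6.7] T [-0.14 -0.4   0.01] q [ 0.4   0.27 -0.2  -0.05 -1.16  1.35]
shift cm [-16.2   -3.43  -2.14] spin -0.09
t 8.45 pos [520.7  62.2 202.8] th -80.93 tilt z [-0.0731  0.0178 -0.9972] w 29.7 F [ 1.   0.2 -7.7] T [-0.11 -0.45  0.01] q [ 0.4   0.27 -0.2  -0.05 -1.16  1.35]
shift cm [-16.2   -3.34  -1.98] spin -0.09
t 8.5 pos [521.3  62.4 203.7] th -80.91 tilt z [-0.071   0.0182 -0.9973] w 29.2 F [ 0.4  0.1 -6.8] T [-0.07 -0.44 -0.05] q [ 0.4   0.27 -0.2  -0.05 -1.16  1.35]
shift cm [-16.19  -3.29  -1.88] spin -0.089
```

Call:
servo_tool:
  commands: [255, 0, 0, -2, 0]

```text
time: 8.6
tool_pos: [521.1, 61.9, 221.6]
tool_rot: [2.361, -2.013, -0.109]
wrist_force: [-0.6, -0.4, -8.2]
width: 29.6
```

```bash
sed -i "s/,'q',s\['q'\].round(2))/)/" h.py; cat > w.py <<'E'
from h import *
import sys
for i in range(int(sys.argv[1])):
    camera('top'); s=ctrl.observe();R=cv2.Rodrigues(np.array(s['tool_rot']))[0]
    print(round(s['time'],2),s['tool_pos'].round(1),R[:2,2].round(4),s['wrist_force'].round(1))
rel(529.5,227.1,225,-75.8)
E
python3 w.py 3
```

```text
8.65 [524.7  62.1 227.3] [-0.0661  0.0182] [ 3.9  0.5 -2.5]
8.7 [525.6  62.5 227. ] [-0.0625  0.0199] [ 1.4 -0.3 -6.6]
8.75 [524.5  62.6 225.6] [-0.0653  0.0202] [-0.1 -0.2 -7.3]
t 8.75 pos [524.5  62.6 225.6] th -80.9 tilt z [-0.0653  0.0202 -0.9977] w 29.7 F [-0.1 -0.2 -7.3] T [-0.1  -0.39  0.01]
shift cm [-16.16  -3.12   0.36] spin -0.089
```

Call:
servo_tool:
  commands: [255, 0, 0, -2, 0]

```text
time: 8.85
tool_pos: [523.1, 62.1, 242.3]
tool_rot: [2.364, -2.016, -0.107]
wrist_force: [-0.4, 0.7, -7.8]
width: 29.9
```

```bash
python3 w.py 3
```

```text
8.9 [526.9  62.1 248.3] [-0.0617  0.0203] [ 2.8 -0.9 -2. ]
8.95 [527.9  62.5 248. ] [-0.0583  0.0217] [ 0.7  0.8 -7.1]
9.0 [526.8  62.6 246.4] [-0.0614  0.0219] [-0.3  0.3 -7.5]
t 9.0 pos [526.8  62.6 246.4] th -80.9 tilt z [-0.0614  0.0219 -0.9979] w 29.5 F [-0.3  0.3 -7.5] T [-0.13 -0.35 -0.03]
shift cm [-16.13  -3.01   2.48] spin -0.089
```

Call:
servo_tool:
  commands: [255, 4.5, 0, 0, 0]

```text
time: 9.1
tool_pos: [533.7, 21.7, 244.0]
tool_rot: [2.381, -2.016, -0.098]
wrist_force: [1.4, -1.4, -9.0]
width: 29.8
```

```bash
python3 w.py 3
```

```text
9.15 [533.8  13.1 244.1] [-0.0633  0.0176] [ 1.4 -0.4 -6.7]
9.2 [533.3  15.  243.6] [-0.064  0.02 ] [-0.6  1.4 -6.8]
9.25 [533.2  16.5 243.4] [-0.064   0.0218] [ 0.   1.  -7.7]
t 9.25 pos [533.2  16.5 243.4] th -81.09 tilt z [-0.064   0.0218 -0.9977] w 29.4 F [ 0.   1.  -7.7] T [-0.04 -0.34 -0.05]
shift cm [-20.79  -3.04   2.32] spin -0.092
```

Call:
servo_tool:
  commands: [255, 4.5, 0, 0, 0]

```text
time: 9.35
tool_pos: [540.2, -24.6, 241.1]
tool_rot: [2.375, -2.02, -0.101]
wrist_force: [1.4, -0.9, -7.1]
width: 29.5
```

```bash
python3 w.py 3
```

```text
9.4 [540.  -33.2 240.7] [-0.0665  0.0175] [ 0.7 -0.5 -5.8]
9.45 [539.5 -31.  240.5] [-0.0671  0.02  ] [-0.5 -0.2 -7.7]
9.5 [539.4 -29.3 240.4] [-0.0667  0.0219] [ 0.8  0.5 -7.4]
t 9.5 pos [539.4 -29.3 240.4] th -81.3 tilt z [-0.0667  0.0219 -0.9975] w 29.6 F [ 0.8  0.5 -7.4] T [ 0.03 -0.27 -0.03]
shift cm [-25.44  -3.04   2.17] spin -0.096
```

Call:
servo_tool:
  commands: [255, 3.5, 0, -3, 0]

```text
time: 9.6
tool_pos: [543.2, -61.3, 263.9]
tool_rot: [2.362, -2.019, -0.119]
wrist_force: [0.9, -0.0, -8.0]
width: 29.5
```

```bash
python3 w.py 2
```

```text
9.65 [548.1 -69.  272.5] [-0.0646  0.0163] [ 5.3 -2.8  0.8]
9.7 [549.3 -66.9 272.3] [-0.0593  0.0193] [ 1.7  0.2 -6. ]
t 9.7 pos [549.3 -66.9 272.3] th -81.37 tilt z [-0.0593  0.0193 -0.9981] w 29.7 F [ 1.7  0.2 -6. ] T [ 0.02 -0.6  -0.02]
shift cm [-29.22  -2.76   5.41] spin -0.097
```

Call:
servo_tool:
  commands: [255, 3.5, 0, -3, 0]

```text
time: 9.8
tool_pos: [553.0, -98.2, 295.9]
tool_rot: [2.363, -2.024, -0.109]
wrist_force: [0.4, 1.1, -10.1]
width: 30.2
```

```bash
python3 w.py 2
```

```text
9.85 [ 558.2 -106.6  305.5] [-0.0545  0.013 ] [ 4.6 -3.6  2.4]
9.9 [ 559.1 -104.6  305.1] [-0.0498  0.0157] [ 1.5  0.  -6. ]
t 9.9 pos [ 559.1 -104.6  305.1] th -81.48 tilt z [-0.0498  0.0157 -0.9986] w 29.8 F [ 1.5  0.  -6. ] T [-0.05 -0.62  0.03]
shift cm [-33.05  -2.39   8.67] spin -0.099
```

Call:
servo_tool:
  commands: [255, 3.5, 0, -3, 0]

```text
time: 10.0
tool_pos: [562.4, -134.8, 327.9]
tool_rot: [2.365, -2.029, -0.096]
wrist_force: [0.1, 1.1, -9.1]
width: 29.7
```

```bash
python3 w.py 2
```

```text
10.05 [ 567.2 -143.6  337.6] [-0.0452  0.0091] [ 6.  -4.3  3.8]
10.1 [ 568.1 -141.8  337.4] [-0.0405  0.0113] [ 1.1 -0.2 -4.8]
t 10.1 pos [ 568.1 -141.8  337.4] th -81.61 tilt z [-0.0405  0.0113 -0.9991] w 29.7 F [ 1.1 -0.2 -4.8] T [-0.01 -0.51  0.05]
shift cm [-36.86  -2.02  11.81] spin -0.101
```

Call:
servo_tool:
  commands: [255, 3.5, 0, -3, 0]

```text
time: 10.2
tool_pos: [571.2, -171.5, 359.7]
tool_rot: [2.365, -2.033, -0.083]
wrist_force: [1.7, 1.2, -9.9]
width: 29.6
```

```bash
python3 w.py 2
```

```text
10.25 [ 575.5 -180.6  369.6] [-0.0368  0.0045] [ 6.  -4.8  4.1]
10.3 [ 576.3 -178.9  369.7] [-0.032   0.0064] [ 0.8 -0.2 -5.3]
t 10.3 pos [ 576.3 -178.9  369.7] th -81.77 tilt z [-0.032   0.0064 -0.9995] w 29.4 F [ 0.8 -0.2 -5.3] T [-0.02 -0.37  0.08]
shift cm [-40.69  -1.63  14.87] spin -0.104
```

Call:
servo_tool:
  commands: [255, 3.5, 0, -3, 0]

```text
time: 10.4
tool_pos: [579.4, -208.3, 391.6]
tool_rot: [2.364, -2.038, -0.07]
wrist_force: [1.0, 0.5, -9.8]
width: 29.7
```

```bash
python3 w.py 2
```

```text
10.45 [ 583.1 -217.7  401.5] [-0.0293 -0.0005] [ 4.7 -5.7  3.9]
10.5 [ 583.9 -216.1  402. ] [-0.0243  0.001 ] [ 0.5  0.4 -6.5]
t 10.5 pos [ 583.9 -216.1  402. ] th -81.97 tilt z [-0.0243  0.001  -0.9997] w 29.5 F [ 0.5  0.4 -6.5] T [ 0.1  -0.31 -0.01]
shift cm [-44.57  -1.24  17.87] spin -0.108
```

Call:
servo_tool:
  commands: [255, 3.5, 0, -3, 0]

```text
time: 10.6
tool_pos: [586.9, -245.3, 423.7]
tool_rot: [2.362, -2.042, -0.058]
wrist_force: [2.4, -0.5, -9.6]
width: 29.5
```

```bash
python3 w.py 2
```

```text
10.65 [ 590.2 -254.9  433.4] [-0.0228 -0.0056] [ 3.1 -6.4  3.1]
10.7 [ 590.8 -253.3  434.2] [-0.0175 -0.0046] [-0.2  1.  -5.1]
t 10.7 pos [ 590.8 -253.3  434.2] th -82.19 tilt z [-0.0175 -0.0046 -0.9998] w 29.6 F [-0.2  1.  -5.1] T [ 0.05 -0.29 -0.01]
shift cm [-48.48  -0.83  20.8 ] spin -0.111
```

Call:
servo_tool:
  commands: [255, 0, 0, 1.5, 0, 255, 0, 0, 1.5, 0, 255, 0, 0, 1.5, 0, 255, 0, 0, 1.5, 0]

```text
time: 11.1
tool_pos: [594.0, -251.6, 375.2]
tool_rot: [2.36, -2.063, 0.002]
wrist_force: [0.6, 0.4, -7.6]
width: 29.4
```

```bash
python3 w.py 3
```

```text
11.15 [ 593.2 -250.7  371.6] [-0.0089 -0.0033] [ -1.1   0.7 -11.2]
11.2 [ 593.  -250.9  372.7] [-0.01   -0.0039] [-0.8 -0.3 -7.8]
11.25 [ 593.4 -251.6  374.6] [-0.0076 -0.0058] [ 0.1 -0.3 -6.8]
t 11.25 pos [ 593.4 -251.6  374.6] th -82.29 tilt z [-0.0076 -0.0058 -1.    ] w 29.6 F [ 0.1 -0.3 -6.8] T [-0.08 -0.07 -0.01]
shift cm [-48.37  -0.21  14.73] spin -0.113
```

Call:
servo_tool:
  commands: [255, 0, 0, 1.5, 0, 255, 0, 0, 1.5, 0, 255, 0, 0, 1.5, 0, 255, 0, 0, 1.5, 0, 255, 0, 0, 1.5, 0]

```text
time: 11.75
tool_pos: [598.7, -251.7, 307.7]
tool_rot: [2.365, -2.065, 0.029]
wrist_force: [0.4, -0.7, -7.6]
width: 29.8
```

```bash
python3 w.py 4
```

```text
11.8 [ 597.7 -251.   304.4] [ 0.008  -0.0107] [ -0.5  -0.1 -10.9]
11.85 [ 597.4 -251.1  305.2] [ 0.0066 -0.011 ] [-0.4 -0.5 -8.2]
11.9 [ 597.8 -251.5  306.7] [ 0.0087 -0.0123] [ 1.1  0.4 -6.2]
11.95 [ 598.3 -251.9  307.8] [ 0.011  -0.0132] [ 0.2  0.1 -7.7]
t 11.95 pos [ 598.3 -251.9  307.8] th -82.23 tilt z [ 0.011  -0.0132 -0.9999] w 29.7 F [ 0.2  0.1 -7.7] T [-0.03 -0.05  0.01]
shift cm [-48.51   0.42   7.57] spin -0.112
```

Call:
servo_tool:
  commands: [255, 3, 0, -3, 0]

```text
time: 12.05
tool_pos: [599.2, -277.0, 332.9]
tool_rot: [2.366, -2.057, 0.004]
wrist_force: [0.7, -0.6, -8.9]
width: 29.7
```

```bash
python3 w.py 2
```

```text
12.1 [ 603.  -286.1  344. ] [ 0.0155 -0.0213] [ 3.4 -5.8  2.7]
12.15 [ 604.3 -285.4  345. ] [ 0.0221 -0.0215] [ 1.3 -0.4 -4.5]
t 12.15 pos [ 604.3 -285.4  345. ] th -82.36 tilt z [ 0.0221 -0.0215 -0.9995] w 30.0 F [ 1.3 -0.4 -4.5] T [ 0.   -0.29  0.11]
shift cm [-52.06   0.81  10.72] spin -0.114
```

Call:
servo_tool:
  commands: [255, 3, 0, -3, 0]

```text
time: 12.25
tool_pos: [604.4, -310.1, 368.9]
tool_rot: [2.364, -2.061, 0.021]
wrist_force: [1.7, 0.6, -10.4]
width: 29.7
```

```bash
python3 w.py 2
```

```text
12.3 [ 607.9 -319.9  381.2] [ 0.0271 -0.0305] [ 1.8 -6.9  5.1]
12.35 [ 609.1 -319.   382.5] [ 0.0337 -0.031 ] [ 1.6  0.8 -3.9]
t 12.35 pos [ 609.1 -319.   382.5] th -82.58 tilt z [ 0.0337 -0.031  -0.9989] w 29.4 F [ 1.6  0.8 -3.9] T [ 0.1  -0.11 -0.02]
shift cm [-55.7    1.25  13.78] spin -0.118
```

Call:
servo_tool:
  commands: [255, -4.5, 0.1, 0, -0.015]

```text
time: 12.45
tool_pos: [603.6, -279.0, 381.6]
tool_rot: [2.367, -2.062, 0.079]
wrist_force: [0.9, 1.8, -8.8]
width: 29.6
```

```bash
python3 w.py 3
```

```text
12.5 [ 601.9 -270.   383.2] [ 0.0374 -0.0281] [-3.9  4.3 -9.2]
12.55 [ 602.3 -271.6  384. ] [ 0.0383 -0.0304] [-0.4 -0.1 -7.2]
12.6 [ 602.7 -273.1  384.1] [ 0.0388 -0.0322] [ 0.9 -1.1 -7. ]
t 12.6 pos [ 602.7 -273.1  384.1] th -81.61 tilt z [ 0.0388 -0.0322 -0.9987] w 29.7 F [ 0.9 -1.1 -7. ] T [-0.01  0.09 -0.  ]
shift cm [-51.11   0.41  13.99] spin -0.101
```

Call:
servo_tool:
  commands: [255, -4.5, 0.1, 0.8, -0.015, 255, -4.5, 0, 0.8, -0.015]

```text
time: 12.8
tool_pos: [590.8, -188.4, 367.4]
tool_rot: [-2.399, 2.023, -0.095]
wrist_force: [1.8, 0.9, -7.5]
width: 29.8
```

```bash
python3 w.py 3
```

```text
12.85 [ 588.9 -181.7  365.3] [ 0.0439 -0.0312] [ -4.5   1.6 -12.1]
12.9 [ 589.5 -184.3  366.2] [ 0.0438 -0.0341] [-0.3 -1.  -7.6]
12.95 [ 590.3 -186.6  367.3] [ 0.0457 -0.0367] [-0.1 -1.9 -6.6]
t 12.95 pos [ 590.3 -186.6  367.3] th -80.02 tilt z [ 0.0457 -0.0367 -0.9983] w 29.7 F [-0.1 -1.9 -6.6] T [0.01 0.1  0.01]
shift cm [-42.38  -0.7   12.41] spin -0.074
```

Call:
servo_tool:
  commands: [255, -4.2, 0, 0, -0.008, 255, -4.2, -0.1, 0, -0.008, 255, -4.2, -0.15, 0, -0.008, 255, -4.2, -0.2, 0, -0.008, 255, -4.2, -0.2, 0, -0.008]

```text
time: 13.45
tool_pos: [562.3, 18.6, 364.4]
tool_rot: [-2.427, 1.98, -0.117]
wrist_force: [0.7, -0.5, -8.1]
width: 29.6
```

```bash
python3 w.py 1
```

```text
13.5 [562.   24.6 363.8] [ 0.0633 -0.0358] [  0.7  -0.3 -10.2]
t 13.5 pos [562.   24.6 363.8] th -78.19 tilt z [ 0.0633 -0.0358 -0.9974] w 29.5 F [  0.7  -0.3 -10.2] T [-0.11  0.06 -0.1 ]
shift cm [-21.13  -0.26  12.92] spin -0.042
```

Call:
servo_tool:
  commands: [255, -4.2, -0.1, 0, -0.008, 255, -4.2, -0.1, 0, -0.008, 255, -4.2, 0, 0, -0.008, 255, -4.2, 0, 0, -0.008, 255, -2.5, 0, 0, 0, 255, 0, 0, 0, 0]

```text
time: 14.1
tool_pos: [527.2, 220.4, 363.3]
tool_rot: [-2.442, 1.925, -0.129]
wrist_force: [0.7, -0.6, -7.4]
width: 29.4
```

```bash
python3 w.py 3
```

```text
14.15 [527.5 219.  363.8] [ 0.0835 -0.0294] [ 0.4  0.2 -7.6]
14.2 [527.5 217.8 363.7] [ 0.083  -0.0303] [ 0.1 -1.2 -8. ]
14.25 [527.4 216.9 363.5] [ 0.0823 -0.0308] [ 0.3 -0.5 -7.1]
t 14.25 pos [527.4 216.9 363.5] th -76.81 tilt z [ 0.0823 -0.0308 -0.9961] w 29.6 F [ 0.3 -0.5 -7.1] T [0.04 0.34 0.  ]
shift cm [-1.62  0.57 13.78] spin -0.018
```

Call:
servo_tool:
  commands: [255, -2, 0, 3, 0]

```text
time: 14.35
tool_pos: [528.7, 234.0, 338.8]
tool_rot: [-2.427, 1.928, -0.14]
wrist_force: [1.1, 1.1, -6.2]
width: 29.5
```

```bash
python3 w.py 2
```

```text
14.4 [525.  236.4 328.7] [ 0.0798 -0.0284] [ -3.    0.8 -16.8]
14.45 [523.8 234.6 328.4] [ 0.0746 -0.0336] [ -0.6  -1.5 -10.3]
t 14.45 pos [523.8 234.6 328.4] th -76.88 tilt z [ 0.0746 -0.0336 -0.9966] w 29.4 F [ -0.6  -1.5 -10.3] T [-0.14  0.76 -0.04]
shift cm [ 0.34  0.28 10.37] spin -0.019
```

Call:
servo_tool:
  commands: [255, 0, 0, 3, 0]

```text
time: 14.55
tool_pos: [529.4, 233.7, 303.7]
tool_rot: [-2.435, 1.931, -0.132]
wrist_force: [1.6, 1.2, -5.8]
width: 29.8
```

```bash
python3 w.py 1
```

```text
14.6 [525.1 231.7 293.8] [ 0.0691 -0.0357] [ -3.9  -0.  -15.7]
t 14.6 pos [525.1 231.7 293.8] th -77.01 tilt z [ 0.0691 -0.0357 -0.997 ] w 29.6 F [ -3.9  -0.  -15.7] T [ 0.01  2.07 -0.08]
shift cm [0.2  0.09 6.91] spin -0.021
```

Call:
servo_tool:
  commands: [255, 0, 0, -2.5, 0, 255, 0, 0, -2.5, 0, 255, 0, 0, -2.5, 0]

```text
time: 14.9
tool_pos: [518.2, 228.0, 364.5]
tool_rot: [2.448, -1.957, 0.113]
wrist_force: [-0.7, -0.3, -7.7]
width: 29.6
```

```bash
python3 w.py 4
```

```text
14.95 [520.3 228.5 370.8] [ 0.0626 -0.0451] [ 3.7 -1.  -0.7]
15.0 [520.6 229.2 369.2] [ 0.0638 -0.0427] [-0.1  0.9 -6.8]
15.05 [519.4 229.3 366.3] [ 0.059  -0.0438] [ 0.3  0.2 -8.3]
15.1 [518.3 229.1 363.9] [ 0.0545 -0.046 ] [-0.1 -0.4 -8.1]
t 15.1 pos [518.3 229.1 363.9] th -77.31 tilt z [ 0.0545 -0.046  -0.9975] w 29.8 F [-0.1 -0.4 -8.1] T [ 0.17  0.35 -0.06]
shift cm [-0.35 -0.45 13.92] spin -0.026
```

```bash
python3 -c "
import cv2,numpy as np
for r in [(2.381,-2.016,-.098),(2.375,-2.02,-.101),(2.367,-2.062,.079),(-2.399,2.023,-.095),(-2.427,1.98,-.117),(-2.442,1.925,-.129),(2.448,-1.957,.113)]: print(r,cv2.Rodrigues(np.array(r))[0][:2,2].round(4))"
```

```text
(2.381, -2.016, -0.098) [-0.0609  0.0251]
(2.375, -2.02, -0.101) [-0.0636  0.0251]
(2.367, -2.062, 0.079) [ 0.037  -0.0341]
(-2.399, 2.023, -0.095) [ 0.0476 -0.0374]
(-2.427, 1.98, -0.117) [ 0.0624 -0.0416]
(-2.442, 1.925, -0.129) [ 0.0832 -0.0282]
(2.448, -1.957, 0.113) [ 0.0528 -0.0492]
```

Call:
servo_tool:
  commands: [255, 4, 0, 0, 0, 255, -4, 0, 0, 0]

```text
time: 15.3
tool_pos: [519.2, 220.9, 361.4]
tool_rot: [2.435, -1.966, 0.111]
wrist_force: [1.1, 1.8, -6.7]
width: 29.4
```

```bash
python3 w.py 1
```

```text
15.35 [517.5 232.4 358.1] [ 0.0478 -0.0419] [  1.8   2.8 -10. ]
t 15.35 pos [517.5 232.4 358.1] th -77.36 tilt z [ 0.0478 -0.0419 -0.998 ] w 29.7 F [  1.8   2.8 -10. ] T [ 0.42 -0.48  0.02]
shift cm [ 0.09 -0.56 13.36] spin -0.027
```

Call:
servo_tool:
  commands: [255, 4, 0, 0, 0, 255, -4, 0, 0, 0]

```text
time: 15.55
tool_pos: [518.5, 225.1, 354.4]
tool_rot: [2.434, -1.965, 0.098]
wrist_force: [1.1, 2.0, -6.5]
width: 29.4
```

```bash
python3 w.py 1
```

```text
15.6 [516.9 236.6 351.3] [ 0.0404 -0.0379] [ 2.4  2.2 -9.5]
t 15.6 pos [516.9 236.6 351.3] th -77.36 tilt z [ 0.0404 -0.0379 -0.9985] w 29.8 F [ 2.4  2.2 -9.5] T [ 0.44 -0.51 -0.  ]
shift cm [ 0.62 -0.63 12.7 ] spin -0.027
```

Call:
servo_tool:
  commands: [255, 4.4, 0, 0, 0, 255, -4, 0, 0, 0]

```text
time: 15.8
tool_pos: [519.1, 225.0, 347.7]
tool_rot: [2.432, -1.965, 0.085]
wrist_force: [1.2, 1.0, -7.8]
width: 29.8
```

```bash
python3 w.py 1
```

```text
15.85 [517.4 237.2 344.7] [ 0.0334 -0.0333] [ 2.7  3.3 -9.1]
t 15.85 pos [517.4 237.2 344.7] th -77.35 tilt z [ 0.0334 -0.0333 -0.9989] w 29.6 F [ 2.7  3.3 -9.1] T [ 0.39 -0.57  0.01]
shift cm [ 0.77 -0.66 12.03] spin -0.027
```

Call:
servo_tool:
  commands: [255, 4.4, 0, 0, 0, 255, -4, 0, 0, 0]

```text
time: 16.05
tool_pos: [519.7, 225.6, 341.1]
tool_rot: [2.432, -1.965, 0.072]
wrist_force: [1.0, 1.9, -7.6]
width: 29.6
```

```bash
python3 w.py 1
```

```text
16.1 [518.  237.9 338.3] [ 0.0269 -0.0283] [ 2.   3.5 -9.7]
t 16.1 pos [518.  237.9 338.3] th -77.32 tilt z [ 0.0269 -0.0283 -0.9992] w 30.1 F [ 2.   3.5 -9.7] T [ 0.3  -0.65  0.  ]
shift cm [ 0.93 -0.66 11.39] spin -0.027
```

Call:
servo_tool:
  commands: [255, 4.4, 0, 0, 0, 255, -4, 0, 0, 0]

```text
time: 16.3
tool_pos: [520.3, 226.7, 334.7]
tool_rot: [2.433, -1.964, 0.059]
wrist_force: [1.1, 2.2, -6.9]
width: 29.9
```

```bash
python3 w.py 1
```

```text
16.35 [518.6 239.  332.2] [ 0.021  -0.0226] [ 1.2  2.9 -9.6]
t 16.35 pos [518.6 239.  332.2] th -77.27 tilt z [ 0.021  -0.0226 -0.9995] w 29.4 F [ 1.2  2.9 -9.6] T [ 0.21 -0.66 -0.02]
shift cm [ 1.12 -0.64 10.76] spin -0.026
```

Call:
servo_tool:
  commands: [255, 4.4, 0, 0, 0, 255, -4, 0, 0, 0]

```text
time: 16.55
tool_pos: [520.8, 228.2, 328.6]
tool_rot: [2.436, -1.963, 0.046]
wrist_force: [0.7, 1.9, -8.1]
width: 29.7
```

```bash
python3 w.py 1
```

```text
16.6 [519.  240.6 326.3] [ 0.0156 -0.0164] [ 2.9  3.  -9.4]
t 16.6 pos [519.  240.6 326.3] th -77.18 tilt z [ 0.0156 -0.0164 -0.9997] w 29.7 F [ 2.9  3.  -9.4] T [ 0.18 -0.66  0.02]
shift cm [ 1.35 -0.6  10.17] spin -0.024
```

Call:
servo_tool:
  commands: [255, 1.2, -0.6, 2.5, -0.024]

```text
time: 16.7
tool_pos: [529.3, 232.3, 303.5]
tool_rot: [-2.479, 1.922, -0.038]
wrist_force: [0.7, 0.0, -6.0]
width: 29.7
```

```bash
python3 w.py 2
```

```text
16.75 [527.  229.1 295.4] [ 0.0088 -0.0186] [ -3.2   0.3 -13.8]
16.8 [525.5 228.5 295.5] [ 0.0045 -0.0217] [-0.9 -0.6 -9.4]
t 16.8 pos [525.5 228.5 295.5] th -75.79 tilt z [ 0.0045 -0.0217 -0.9998] w 29.6 F [-0.9 -0.6 -9.4] T [-0.14  0.27  0.07]
shift cm [ 0.08 -0.37  7.05] spin 0.0
```

Call:
servo_tool:
  commands: [255, 0, 0, 1.5, 0, 255, 0, 0, 1.5, 0]

```text
time: 17.0
tool_pos: [525.6, 228.7, 264.6]
tool_rot: [2.47, -1.918, 0.027]
wrist_force: [-0.4, -0.3, -7.5]
width: 29.6
```

```bash
python3 w.py 2
```

```text
17.05 [524.6 228.4 261.9] [ 0.0015 -0.0233] [ -1.7   0.3 -10.5]
17.1 [524.7 228.2 263.3] [ 0.0018 -0.0241] [ 0.2 -0.1 -7.8]
t 17.1 pos [524.7 228.2 263.3] th -75.67 tilt z [ 0.0018 -0.0241 -0.9997] w 29.6 F [ 0.2 -0.1 -7.8] T [-0.03  0.19 -0.04]
shift cm [ 0.13 -0.46  3.83] spin 0.002
```

Call:
servo_tool:
  commands: [255, 0, -0.2, 1, 0, 255, 0, -0.15, 1, 0, 255, 0, -0.1, 1, 0]

```text
time: 17.4
tool_pos: [530.7, 230.5, 234.5]
tool_rot: [2.474, -1.916, 0.03]
wrist_force: [-0.1, 0.0, -7.5]
width: 29.5
```

```bash
python3 w.py 2; python3 -c "
from h import *
p,d=snap('side','s3')
cv2.imwrite('pics/s3c.png',cv2.resize(p[40:240,150:350,::-1],None,fx=3,fy=3))
p,d=snap('top','t3')
rel(529.5,227.1,225,-75.8)
W=cloud('top',d)[150:300,130:280].reshape(-1,3)
for lo,hi in((150,205),):
  m=W[(W[:,2]>lo)&(W[:,2]<hi)]
  A=np.c_[m[:,:2],np.ones(len(m))];print(len(m),np.percentile(m[:,2],[5,50,95]),np.round(cv2.minAreaRect(m[:,:2].astype(np.float32)),1) if 0 else cv2.minAreaRect(m[:,:2].astype(np.float32)))
"
```

```text
17.45 [529.6 230.  232. ] [ 0.0035 -0.0227] [-1.1 -0.  -9.4]
17.5 [529.3 229.6 232.6] [ 0.0025 -0.0238] [-0.1 -0.9 -7.8]
t 17.5 pos [529.3 229.6 232.6] th -75.56 tilt z [ 0.0025 -0.0238 -0.9997] w 29.5 F [-0.1 -0.9 -7.8] T [-0.04  0.14 -0.01]
shift cm [0.23 0.04 0.76] spin 0.004
t 17.6 pos [530.3 230.  234.5] th -75.54 tilt z [ 0.006  -0.0224 -0.9997] w 29.6 F [ 0.6 -0.6 -6.9] T [ 0.05 -0.04 -0.01]
shift cm [0.24 0.15 0.96] spin 0.004
2115 [168.95549347 175.56273025 190.71603618] ((535.4907836914062, 228.54214477539062), (220.68792724609375, 170.7079620361328), 14.781554222106934)
```

View pics/s3c.png

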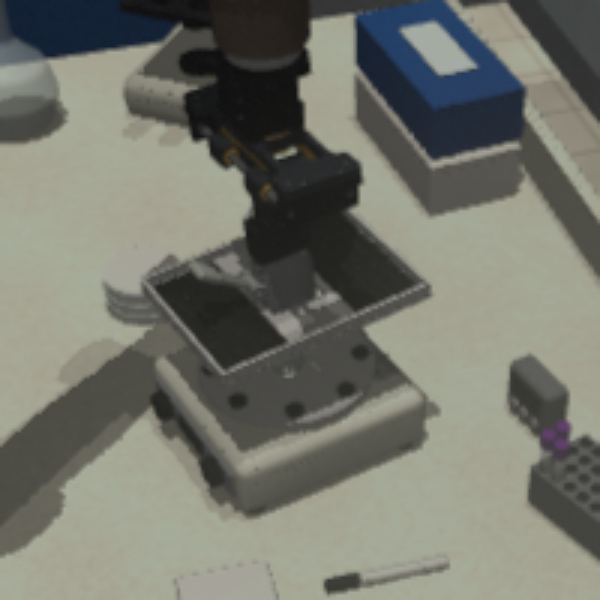

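```bash
cat > tilt.py <<'E'
from h import *
import sys
def fit(n,f,yaw,c,z0):
    z=np.load(f'pics/{f}.npz');d=z['d'];W=cloud(n,d).reshape(-1,3);W=W[d.reshape(-1)>0]
    a=np.radians(yaw);R=np.array([[np.cos(a),np.sin(a)],[-np.sin(a),np.cos(a)]])
    L=(W[:,:2]-c)@R.T
    # floor: inside tray, away from housing & lever
    for nm,m in (('floor',(abs(L[:,0])<100)&(abs(L[:,1])<75)&(np.hypot(*L.T)>45)&(abs(L[:,1])>22)),):
        P=np.c_[L,W[:,2]][m]; P=P[abs(P[:,2]-z0)<12]
        for _ in range(6):
            A=np.c_[P[:,:2],np.ones(len(P))];k=np.linalg.lstsq(A,P[:,2],rcond=None)[0];r=P[:,2]-A@k
            P=P[abs(r)<max(4,2*r.std())]
        print(f,nm,len(P),'slope local x,y',k[:2].round(4),'z at c',k[2].round(1),'rms',r.std().round(2))
if __name__=='__main__':
    fit('top','top0',1.2,(558.5,-234),6); fit('side','side0',1.2,(557,-234.5),6)
    fit('top','t3',14.6,(535.5,228.5),180); fit('side','s3',14.6,(532,227),180)
    z=np.load('pics/s3.npz');W=cloud('side',z['d']).reshape(-1,3)
    m=W[(W[:,2]>175)&(W[:,2]<197)&(np.hypot(W[:,0]-530,W[:,1]-228)<150)]
    print(cv2.minAreaRect(m[:,:2].astype(np.float32)))
E
python3 tilt.py
```

```text
top0 floor 1262 slope local x,y [-0.0012  0.0025] z at c 8.2 rms 2.37
side0 floor 2055 slope local x,y [0.0005 0.003 ] z at c 6.3 rms 1.92
t3 floor 885 slope local x,y [ 0.0533 -0.0199] z at c 176.9 rms 1.94
s3 floor 978 slope local x,y [ 0.0516 -0.0184] z at c 174.1 rms 1.81
((532.1634521484375, 226.9635009765625), (221.59524536132812, 175.84266662597656), 14.419891357421875)
```

Call:
servo_tool:
  commands: [255, 4.2, 0, -0.2, 0, 255, -4, 0, -0.2, 0]
  grip_force: 60

```text
time: 17.8
tool_pos: [533.8, 220.9, 240.2]
tool_rot: [2.462, -1.926, 0.034]
wrist_force: [1.5, 1.4, -7.2]
width: 29.7
```

```bash
python3 w.py 1
```

```text
17.85 [532.8 233.  240. ] [ 0.0122 -0.0138] [ 2.5  3.5 -8. ]
t 17.85 pos [532.8 233.  240. ] th -75.57 tilt z [ 0.0122 -0.0138 -0.9998] w 29.6 F [ 2.5  3.5 -8. ] T [ 0.58 -0.86 -0.04]
shift cm [0.47 0.48 1.5 ] spin 0.004
```

Call:
servo_tool:
  commands: [255, 4.3, 0, -0.2, 0, 255, -4, 0, -0.2, 0]

```text
time: 18.05
tool_pos: [537.1, 223.2, 246.0]
tool_rot: [2.471, -1.935, 0.033]
wrist_force: [0.8, 2.0, -8.0]
width: 29.8
```

```bash
python3 w.py 1
```

```text
18.1 [535.9 235.6 245.7] [ 0.0191 -0.0033] [ 3.1  2.5 -8.4]
t 18.1 pos [535.9 235.6 245.7] th -75.62 tilt z [ 0.0191 -0.0033 -0.9998] w 29.5 F [ 3.1  2.5 -8.4] T [ 0.46 -0.89 -0.05]
shift cm [0.65 0.87 2.06] spin 0.003
```

Call:
servo_tool:
  commands: [255, 0, 0, -1.5, 0, 255, 0, 0, -1.5, 0]

```text
time: 18.3
tool_pos: [534.9, 236.0, 275.1]
tool_rot: [-2.476, 1.921, -0.024]
wrist_force: [0.6, 1.1, -7.0]
width: 29.7
```

```bash
python3 w.py 4
```

```text
18.35 [535.9 236.4 278.2] [ 0.0208 -0.0018] [ 1.8 -0.5 -4.5]
18.4 [535.9 236.7 277.2] [ 0.0211 -0.0009] [-0.9  0.7 -7. ]
18.45 [535.  236.4 275.5] [ 0.0182 -0.0019] [-0.1  0.1 -7.9]
18.5 [534.3 236.  274.2] [ 0.0155 -0.0033] [-0.1 -1.7 -7.6]
t 18.5 pos [534.3 236.  274.2] th -75.63 tilt z [ 0.0155 -0.0033 -0.9999] w 29.5 F [-0.1 -1.7 -7.6] T [-0.07  0.07 -0.03]
shift cm [0.71 0.76 4.92] spin 0.003
```

Call:
servo_tool:
  commands: [255, 0, 0, -2.5, 0, 255, 0, 0, -2.5, 0, 255, 0, 0, -2.5, 0]

```text
time: 18.8
tool_pos: [529.3, 235.1, 342.2]
tool_rot: [2.474, -1.919, 0.01]
wrist_force: [0.3, 0.9, -7.0]
width: 29.2
```

```bash
python3 w.py 4
```

```text
18.85 [531.4 235.6 347.9] [ 0.0082 -0.0085] [ 3.2  0.3 -1. ]
18.9 [531.7 236.1 346.6] [ 0.0094 -0.0066] [ 0.3 -0.1 -7.3]
18.95 [530.6 235.9 344. ] [ 0.005  -0.0079] [-0.4  0.6 -7.6]
19.0 [529.7 235.5 342.1] [ 0.001  -0.0098] [-0.8 -0.4 -8.1]
t 19.0 pos [529.7 235.5 342.1] th -75.61 tilt z [ 0.001  -0.0098 -1.    ] w 29.6 F [-0.8 -0.4 -8.1] T [0.03 0.1  0.01]
shift cm [ 0.69  0.21 11.72] spin 0.003
```

Call:
servo_tool:
  commands: [255, 0, 0, 3, 0]

```text
time: 19.1
tool_pos: [531.4, 236.0, 314.5]
tool_rot: [-2.482, 1.925, -0.016]
wrist_force: [0.9, 0.9, -6.8]
width: 29.1
```

```bash
python3 w.py 2
```

```text
19.15 [526.9 234.6 304.6] [-0.0087 -0.0122] [ -5.8  -0.  -16.8]
19.2 [525.8 233.6 304.8] [-0.0134 -0.0164] [-1.4 -1.3 -9.6]
t 19.2 pos [525.8 233.6 304.8] th -75.65 tilt z [-0.0134 -0.0164 -0.9998] w 29.5 F [-1.4 -1.3 -9.6] T [-0.22  0.43 -0.01]
shift cm [ 0.62 -0.33  7.98] spin 0.003
```

Call:
servo_tool:
  commands: [255, 0, 0, 3, 0]

```text
time: 19.3
tool_pos: [528.1, 234.0, 278.3]
tool_rot: [2.472, -1.917, 0.007]
wrist_force: [1.3, 1.0, -5.5]
width: 29.6
```

```bash
python3 w.py 2
```

```text
19.35 [522.4 232.1 267.8] [-0.0235 -0.0202] [ -6.2  -0.4 -17.1]
19.4 [521.4 231.2 268.5] [-0.0274 -0.0237] [-2.1  0.1 -9.8]
t 19.4 pos [521.4 231.2 268.5] th -75.7 tilt z [-0.0274 -0.0237 -0.9993] w 29.5 F [-2.1  0.1 -9.8] T [-0.2   0.37 -0.01]
shift cm [ 0.53 -0.82  4.34] spin 0.002
```

Call:
servo_tool:
  commands: [255, 0.3, -0.8, 2.5, 0]

```text
time: 19.5
tool_pos: [531.6, 230.8, 247.7]
tool_rot: [2.46, -1.908, -0.003]
wrist_force: [2.5, 1.5, -6.3]
width: 29.5
```

```bash
python3 w.py 2
```

```text
19.55 [528.9 229.2 239.4] [-0.0316 -0.0258] [ -2.8   0.3 -14.4]
19.6 [527.5 228.5 239.8] [-0.0356 -0.0284] [-2.  -0.3 -9.3]
t 19.6 pos [527.5 228.5 239.8] th -75.75 tilt z [-0.0356 -0.0284 -0.999 ] w 29.5 F [-2.  -0.3 -9.3] T [-0.14  0.25  0.02]
shift cm [ 0.16 -0.22  1.47] spin 0.001
```

Call:
servo_tool:
  commands: [255, 0.1, 0, 0, 0]

```text
time: 19.7
tool_pos: [528.4, 227.6, 240.9]
tool_rot: [2.445, -1.901, -0.015]
wrist_force: [0.2, -0.0, -6.9]
width: 29.6
```

```bash
cat > look.py <<'E'
from tilt import *
import sys
tag=sys.argv[1]; z0=float(sys.argv[2])
out=[]
for n in('top','side'):
    snap(n,n+tag)
    d=np.load(f'pics/{n+tag}.npz')['d'];W=cloud(n,d).reshape(-1,3);W=W[(d.reshape(-1)>0)]
    m=W[(W[:,2]>z0-3)&(W[:,2]<z0+22)&(np.hypot(W[:,0]-530,W[:,1]-228)<145)]
    r=cv2.minAreaRect(m[:,:2].astype(np.float32));print(n,np.round(r[0],1),np.round(r[1],1),round(r[2],2))
    fit(n,n+tag,14.5,r[0],z0)
rel(529.5,227.1,225,-75.8)
E
python3 look.py 4 170
```

```text
top [532.4 225.7] [221.  170.2] 14.5
top4 floor 403 slope local x,y [-0.0063 -0.0076] z at c 179.7 rms 1.47
side [529.8 225.3] [223.8 177.5] 14.37
side4 floor 635 slope local x,y [ 0.0051 -0.0112] z at c 179.9 rms 1.37
t 19.8 pos [528.2 227.7 241.1] th -75.74 tilt z [-0.0342 -0.0281 -0.999 ] w 29.4 F [ 0.  -0.3 -7. ] T [ 0.09 -0.18 -0.  ]
shift cm [ 0.06 -0.17  1.6 ] spin 0.001
```

```bash
python3 -c "
from tilt import *
for z in (178,181):
  fit('top','top4',14.5,(532.4,225.7),z);fit('side','side4',14.5,(529.8,225.3),z)"
```

```text
top4 floor 930 slope local x,y [ 0.0142 -0.0231] z at c 183.4 rms 2.09
side4 floor 1039 slope local x,y [ 0.0183 -0.0192] z at c 181.3 rms 1.83
top4 floor 934 slope local x,y [ 0.0148 -0.0233] z at c 183.4 rms 2.1
side4 floor 1039 slope local x,y [ 0.0183 -0.0192] z at c 181.3 rms 1.83
```

View pics/side4.png

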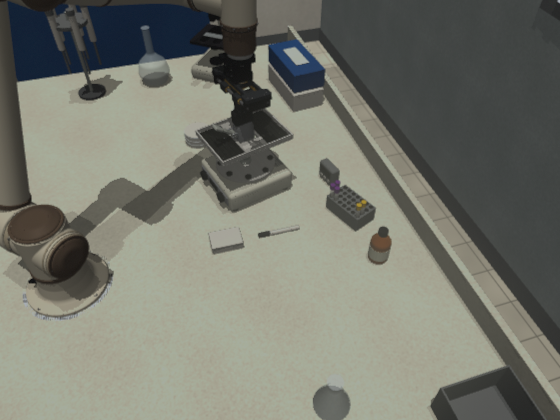

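Call:
servo_tool:
  commands: [255, -0.2, 0.05, 2, 0]

```text
time: 19.9
tool_pos: [529.4, 230.3, 225.8]
tool_rot: [2.454, -1.907, -0.008]
wrist_force: [0.6, 1.2, -6.7]
width: 29.4
```

```bash
sed -i 's/rel(529.5,227.1,225,-75.8)/rel(526.6,229.5,160,-75.8)/' w.py look.py; python3 w.py 2
```

```text
19.95 [526.4 229.5 220.3] [-0.0339 -0.0264] [ -2.9  -0.2 -11.2]
20.0 [525.3 228.6 220.3] [-0.0374 -0.0293] [-1.4 -0.6 -7.6]
t 20.0 pos [525.3 228.6 220.3] th -75.75 tilt z [-0.0374 -0.0293 -0.9989] w 29.8 F [-1.4 -0.6 -7.6] T [-0.09  0.13  0.  ]
shift cm [-0.17 -0.41  6.02] spin 0.001
```

Call:
servo_tool:
  commands: [255, 0, -0.2, 1.0, 0]

```text
time: 20.1
tool_pos: [528.2, 229.5, 212.8]
tool_rot: [2.448, -1.903, -0.014]
wrist_force: [0.7, 0.6, -7.4]
width: 29.4
```

```bash
python3 w.py 2;  python3 look.py 5 150 
```

```text
20.15 [527.1 229.1 209.7] [-0.0369 -0.0285] [-1.4  0.6 -9.6]
20.2 [526.5 228.7 209.6] [-0.0389 -0.0299] [-0.7 -0.2 -8.6]
t 20.2 pos [526.5 228.7 209.6] th -75.75 tilt z [-0.0389 -0.0299 -0.9988] w 29.4 F [-0.7 -0.2 -8.6] T [ 0.02 -0.06 -0.01]
shift cm [-0.18 -0.26  4.96] spin 0.001
top [530.3 226.9] [221.5 170.8] 14.53
top5 floor 873 slope local x,y [ 0.0089 -0.0209] z at c 152.1 rms 2.12
side [527.7 225.7] [222.7 177.1] 14.33
side5 floor 1021 slope local x,y [ 0.0153 -0.019 ] z at c 150.9 rms 1.83
t 20.3 pos [527.1 228.8 210.6] th -75.74 tilt z [-0.037  -0.0294 -0.9989] w 29.4 F [-0.1  0.4 -6.5] T [ 0.12 -0.27 -0.03]
shift cm [-0.18 -0.19  5.05] spin 0.001
```

Call:
servo_tool:
  commands: [255, -0.1, -0.1, 1.0, 0]

```text
time: 20.4
tool_pos: [529.0, 230.4, 202.5]
tool_rot: [2.448, -1.903, -0.014]
wrist_force: [0.2, -0.1, -7.8]
width: 29.6
```

```bash
python3 w.py 2
```

```text
20.45 [527.6 230.1 199.4] [-0.0369 -0.0286] [-0.7  0.  -9.2]
20.5 [526.7 229.5 199.2] [-0.0395 -0.0303] [-0.5 -0.6 -7.4]
t 20.5 pos [526.7 229.5 199.2] th -75.76 tilt z [-0.0395 -0.0303 -0.9988] w 29.7 F [-0.5 -0.6 -7.4] T [ 0.01 -0.02  0.  ]
shift cm [-0.08 -0.17  3.91] spin 0.001
```

Call:
servo_tool:
  commands: [255, 0, -0.15, 1.0, 0]

```text
time: 20.6
tool_pos: [528.8, 230.1, 190.2]
tool_rot: [2.444, -1.901, -0.017]
wrist_force: [0.3, -0.1, -5.7]
width: 30.0
```

```bash
python3 w.py 2
```

```text
20.65 [527.3 229.5 186.9] [-0.0413 -0.0307] [-1.7  0.3 -9.4]
20.7 [526.6 228.9 187. ] [-0.0433 -0.0323] [ 0.  -0.1 -8.6]
t 20.7 pos [526.6 228.9 187. ] th -75.78 tilt z [-0.0433 -0.0323 -0.9985] w 29.4 F [ 0.  -0.1 -8.6] T [ 0.01 -0.01  0.01]
shift cm [-0.11 -0.15  2.69] spin 0.0
```

Call:
servo_tool:
  commands: [255, 0, -0.1, 1.0, 0]

```text
time: 20.8
tool_pos: [528.4, 229.4, 177.9]
tool_rot: [2.441, -1.9, -0.02]
wrist_force: [1.5, -0.1, -6.4]
width: 29.2
```

```bash
python3 w.py 2
```

```text
20.85 [527.1 229.3 174.8] [-0.0439 -0.0311] [ 0.2  3.2 -8.4]
20.9 [527.1 229.5 175.2] [-0.044  -0.0312] [ 0.6  1.9 -7.7]
t 20.9 pos [527.1 229.5 175.2] th -75.81 tilt z [-0.044  -0.0312 -0.9985] w 29.8 F [ 0.6  1.9 -7.7] T [ 0.82 -0.37 -0.01]
shift cm [-0.05 -0.03  1.52] spin -0.0
```

Call:
servo_tool:
  commands: [255, 0, 0, 0.6, 0]

```text
time: 21.0
tool_pos: [527.7, 230.1, 170.0]
tool_rot: [2.44, -1.9, -0.023]
wrist_force: [-1.0, 2.1, -6.1]
width: 29.8
```

```bash
python3 w.py 3
```

```text
21.05 [527.3 230.1 168.3] [-0.0427 -0.0296] [ 1.9  2.8 -7.6]
21.1 [527.4 230.1 168.6] [-0.0425 -0.0296] [ 2.3  2.5 -9.1]
21.15 [527.4 230.1 168.8] [-0.0426 -0.0297] [ 0.7  2.5 -9. ]
t 21.15 pos [527.4 230.1 168.8] th -75.8 tilt z [-0.0426 -0.0297 -0.9987] w 29.7 F [ 0.7  2.5 -9. ] T [ 1.18 -0.95 -0.04]
shift cm [0.02 0.05 0.89] spin -0.0
```

Call:
servo_tool:
  commands: [255, 0, 0, 0.4, 0]

```text
time: 21.25
tool_pos: [527.7, 230.1, 165.5]
tool_rot: [2.44, -1.9, -0.022]
wrist_force: [0.8, 0.4, -7.1]
width: 29.4
```

```bash
python3 w.py 3
```

```text
21.3 [527.4 230.1 164.5] [-0.0422 -0.0295] [ 1.8  3.3 -7.1]
21.35 [527.5 230.1 164.6] [-0.042  -0.0293] [ 2.   1.5 -8.6]
21.4 [527.5 230.1 164.6] [-0.0421 -0.0294] [ 1.7  2.3 -9.3]
t 21.4 pos [527.5 230.1 164.6] th -75.8 tilt z [-0.0421 -0.0294 -0.9987] w 29.9 F [ 1.7  2.3 -9.3] T [ 0.88 -1.04 -0.03]
shift cm [0.03 0.08 0.46] spin -0.0
```

Call:
servo_tool:
  commands: [255, 0, 0, 0.4, 0]

```text
time: 21.5
tool_pos: [527.9, 230.0, 162.0]
tool_rot: [2.441, -1.9, -0.021]
wrist_force: [-3.8, 1.2, 12.5]
width: 29.4
```

```bash
python3 w.py 2
```

```text
21.55 [527.8 230.1 162. ] [-0.0406 -0.0295] [-0.3  1.   0.1]
21.6 [527.8 230.1 162.1] [-0.0404 -0.0292] [ 0.4  0.8 -0.3]
t 21.6 pos [527.8 230.1 162.1] th -75.77 tilt z [-0.0404 -0.0292 -0.9988] w 29.3 F [ 0.4  0.8 -0.3] T [ 0.41 -0.07 -0.03]
shift cm [0.02 0.12 0.21] spin 0.0
```

Call:
servo_tool:
  commands: [255, 0, 0, 0.4, 0]

```text
time: 21.7
tool_pos: [528.0, 230.0, 161.2]
tool_rot: [2.443, -1.9, -0.019]
wrist_force: [-5.1, 1.7, 12.2]
width: 29.7
```

```bash
python3 w.py 2
```

```text
21.75 [527.9 230.  161. ] [-0.0384 -0.029 ] [-4.1  2.4  7.5]
21.8 [527.9 230.  161. ] [-0.0384 -0.0289] [-3.5  2.5  8.5]
t 21.8 pos [527.9 230.  161. ] th -75.71 tilt z [-0.0384 -0.0289 -0.9988] w 29.5 F [-3.5  2.5  8.5] T [ 0.47  1.13 -0.11]
shift cm [0.02 0.13 0.1 ] spin 0.001
```

Call:
servo_tool:
  commands: [255, 0, 0, 0.4, 0]

```text
time: 21.9
tool_pos: [527.9, 230.0, 160.5]
tool_rot: [2.446, -1.899, -0.017]
wrist_force: [-5.8, 1.4, 11.9]
width: 29.4
```

```bash
python3 w.py 2
```

```text
21.95 [527.9 230.  160.4] [-0.0362 -0.0286] [-4.3  0.3  9.9]
22.0 [527.9 230.  160.5] [-0.0362 -0.0285] [-4.5  1.3  9.3]
t 22.0 pos [527.9 230.  160.5] th -75.64 tilt z [-0.0362 -0.0285 -0.9989] w 29.4 F [-4.5  1.3  9.3] T [ 0.45  1.51 -0.04]
shift cm [0.02 0.14 0.05] spin 0.003
```

Call:
servo_tool:
  commands: [255, 0, 0, 0.45, 0, 255, 0, 0, 0.45, 0, 255, 0, 0, 0.45, 0]

```text
time: 22.3
tool_pos: [527.8, 230.0, 158.1]
tool_rot: [2.453, -1.898, -0.01]
wrist_force: [-5.2, 1.5, 10.7]
width: 29.2
```

```bash
python3 w.py 2
```

```text
22.35 [527.8 229.9 158. ] [-0.0296 -0.0274] [-4.8  1.5  9.5]
22.4 [527.8 229.9 158. ] [-0.0297 -0.0274] [-5.2  2.  10.5]
t 22.4 pos [527.8 229.9 158. ] th -75.44 tilt z [-0.0297 -0.0274 -0.9992] w 29.5 F [-5.2  2.  10.5] T [ 0.43  1.67 -0.05]
shift cm [ 0.02  0.13 -0.2 ] spin 0.006
```

Call:
servo_tool:
  commands: [255, 0, 0, 0.5, 0, 255, 0, 0, 0.5, 0, 255, 0, 0, 0.5, 0]

```text
time: 22.7
tool_pos: [528.3, 229.9, 156.9]
tool_rot: [2.461, -1.897, -0.002]
wrist_force: [-6.1, 1.5, 16.3]
width: 29.5
```

```bash
python3 look.py 6 97
```

```text
top [532.4 228.4] [221.7 170.5] 14.9
top6 floor 802 slope local x,y [ 0.0167 -0.0233] z at c 99.6 rms 2.12
side [529.7 227.4] [226.7 179.8] 13.87
side6 floor 957 slope local x,y [ 0.0193 -0.0203] z at c 97.4 rms 1.89
t 22.8 pos [528.3 229.9 156.9] th -75.24 tilt z [-0.0214 -0.026  -0.9994] w 29.3 F [-6.1  1.3 15. ] T [ 0.47  2.55 -0.09]
shift cm [ 0.    0.18 -0.31] spin 0.01
```

Call:
servo_tool:
  commands: [110, 0, 0, 0, 0, 110, 0, 0, 0, 0, 110, 0, 0, 0, 0, 110, 0, 0, 0, 0]

```text
time: 23.2
tool_pos: [529.0, 228.8, 161.0]
tool_rot: [2.464, -1.898, 0.004]
wrist_force: [-0.1, -0.2, -0.3]
width: 47.8
```

```bash
python3 w.py 1; python3 look.py 7 97
```

```text
23.25 [529.  228.8 160.8] [-0.0174 -0.0264] [-0.2  0.1  0.4]
t 23.25 pos [529.  228.8 160.8] th -75.19 tilt z [-0.0174 -0.0264 -0.9995] w 48.4 F [-0.2  0.1  0.4] T [ 0.02 -0.02  0.04]
shift cm [-0.13  0.21  0.08] spin 0.011
top [531.9 229. ] [220.7 171.4] 15.28
top7 floor 777 slope local x,y [ 0.0227 -0.0028] z at c 99.3 rms 2.01
side [529.6 227.4] [223.  176.6] 14.76
side7 floor 983 slope local x,y [ 0.0246 -0.0016] z at c 97.8 rms 1.89
t 23.35 pos [528.9 228.9 160.6] th -75.19 tilt z [-0.0177 -0.0264 -0.9995] w 49.1 F [-0.3  0.3 -0.2] T [ 0.03 -0.02 -0.02]
shift cm [-0.12  0.21  0.06] spin 0.011
```

Call:
servo_tool:
  commands: [110, 0, 0, -1.5, 0, 110, 0, 0, -2, 0, 255, 0, -0.3, -1, 0, 255, 0, -0.4, 0, 0.01, 255, 0, -0.3, 0, 0, 255, 0, 0, 0, 0]

```text
time: 23.95
tool_pos: [539.2, 231.9, 202.9]
tool_rot: [2.447, -1.908, 0.0]
wrist_force: [-0.4, 0.2, 0.4]
width: 25.4
```

```bash
sed -i 's/rel(526.6,229.5,160,-75.8)/rel(539.5,229.8,182,-75.8)/' w.py look.py;python3 w.py 1
```

```text
24.0 [538.9 231.7 202.7] [-0.0243 -0.0308] [ 0.4 -0.1  0.3]
t 24.0 pos [538.9 231.7 202.7] th -75.85 tilt z [-0.0243 -0.0308 -0.9992] w 21.5 F [ 0.4 -0.1  0.3] T [-0.02  0.01 -0.02]
shift cm [ 0.15 -0.07  2.07] spin -0.001
```

Call:
servo_tool:
  commands: [255, 0.2, 0, 0.6, 0, 255, 0, 0, 0.4, 0, 255, 0, 0, 0.3, 0]

```text
time: 24.3
tool_pos: [538.4, 228.7, 187.2]
tool_rot: [2.444, -1.906, -0.002]
wrist_force: [0.2, -0.6, -0.4]
width: 2.4
```

```bash
python3 w.py 2
```

```text
24.35 [538.  228.6 186.5] [-0.0281 -0.0329] [ 0.  -0.8 -0.5]
24.4 [538.1 228.6 187. ] [-0.0276 -0.0328] [ 0.1  0.2 -0.1]
t 24.4 pos [538.1 228.6 187. ] th -75.86 tilt z [-0.0276 -0.0328 -0.9991] w 1.0 F [ 0.1  0.2 -0.1] T [ 0.03 -0.05  0.02]
shift cm [-0.09 -0.18  0.5 ] spin -0.001
```

Call:
servo_tool:
  commands: [255, 0, 0, 0.3, 0]

```text
time: 24.5
tool_pos: [538.4, 228.7, 184.3]
tool_rot: [2.445, -1.906, -0.002]
wrist_force: [-0.3, -0.2, -0.1]
width: 0.8
```

```bash
python3 w.py 2
```

```text
24.55 [537.8 228.4 183.3] [-0.0284 -0.033 ] [ 0.  -0.7 -0.1]
24.6 [537.8 228.5 183.6] [-0.0282 -0.0331] [-0.3  0.2  0.1]
t 24.6 pos [537.8 228.5 183.6] th -75.86 tilt z [-0.0282 -0.0331 -0.9991] w 0.3 F [-0.3  0.2  0.1] T [ 0.01 -0.08 -0.02]
shift cm [-0.09 -0.2   0.15] spin -0.001
```

Call:
servo_tool:
  commands: [255, 0, 0, 0.3, 0]

```text
time: 24.7
tool_pos: [539.5, 228.9, 182.4]
tool_rot: [2.447, -1.906, 0.002]
wrist_force: [1.8, 0.9, 9.0]
width: 0.4
```

```bash
python3 w.py 2
```

```text
24.75 [539.7 229.  182.4] [-0.0228 -0.0316] [ 1.  -0.8  4.4]
24.8 [539.5 228.9 182.5] [-0.0233 -0.0315] [0.6 0.4 5. ]
t 24.8 pos [539.5 228.9 182.5] th -75.82 tilt z [-0.0233 -0.0315 -0.9992] w 0.6 F [0.6 0.4 5. ] T [-0.02 -0.3   0.  ]
shift cm [-0.08 -0.02  0.05] spin -0.0
```

Call:
servo_tool:
  commands: [255, 0, 0, 0.4, 0]

```text
time: 24.9
tool_pos: [540.9, 229.2, 181.9]
tool_rot: [2.451, -1.907, 0.006]
wrist_force: [-7.7, 0.2, 20.9]
width: 0.5
```

```bash
python3 w.py 1
```

```text
24.95 [540.8 229.3 182. ] [-0.0186 -0.0304] [-1.8  0.1 11.2]
t 24.95 pos [540.8 229.3 182. ] th -75.75 tilt z [-0.0186 -0.0304 -0.9994] w 0.2 F [-1.8  0.1 11.2] T [-0.23  0.61 -0.03]
shift cm [-0.08  0.11  0.  ] spin 0.001
```

Call:
servo_tool:
  commands: [255, 0, 0, 0.5, 0]

```text
time: 25.05
tool_pos: [541.0, 229.2, 181.9]
tool_rot: [2.454, -1.907, 0.01]
wrist_force: [-12.1, -0.4, 24.5]
width: 0.5
```

```bash
python3 w.py 1
```

```text
25.1 [540.9 229.3 181.9] [-0.0154 -0.03  ] [-7.1 -0.9 17.4]
t 25.1 pos [540.9 229.3 181.9] th -75.66 tilt z [-0.0154 -0.03   -0.9994] w 0.4 F [-7.1 -0.9 17.4] T [-0.34  2.42 -0.07]
shift cm [-0.08  0.12 -0.01] spin 0.002
```

Call:
servo_tool:
  commands: [255, 0, 0, 0.5, 0]

```text
time: 25.2
tool_pos: [540.9, 229.2, 182.0]
tool_rot: [2.458, -1.906, 0.013]
wrist_force: [-9.1, -1.1, 19.4]
width: 0.5
```

```bash
python3 look.py 8 97
```

```text
top [531.1 228.9] [221.9 170.8] 15.11
top8 floor 868 slope local x,y [-0.0353  0.0012] z at c 98.9 rms 2.25
side [528.1 227.9] [223.4 178.4] 15.14
side8 floor 983 slope local x,y [-0.0258  0.0011] z at c 97.5 rms 1.82
t 25.3 pos [541.  229.3 182. ] th -75.58 tilt z [-0.0121 -0.0294 -0.9995] w 0.3 F [-7.7 -0.1 18.6] T [-0.29  2.55 -0.06]
shift cm [-0.09  0.13 -0.  ] spin 0.004
```

Call:
servo_tool:
  commands: [255, 0, 0, -0.8, 0, 255, 0, 0.8, 0, 0, 255, 0, 0.8, 0, 0, 255, 0, 0, 0.2, 0]

```text
time: 25.7
tool_pos: [524.4, 225.6, 190.1]
tool_rot: [2.461, -1.909, 0.014]
wrist_force: [-0.2, -1.1, -0.4]
width: 0.1
```

```bash
sed -i 's/rel(539.5,229.8,182,-75.8)/rel(528.5,227,182,-75.8)/' w.py look.py;python3 w.py 2
```

```text
25.75 [524.3 225.5 189.3] [-0.0107 -0.0274] [-0.3  0.4  0.1]
25.8 [524.6 225.6 189.3] [-0.0107 -0.0277] [ 0.2  0.2 -0.4]
t 25.8 pos [524.6 225.6 189.3] th -75.58 tilt z [-0.0107 -0.0277 -0.9996] w 0.8 F [ 0.2  0.2 -0.4] T [ 0.01 -0.05  0.02]
shift cm [-0.06 -0.42  0.72] spin 0.004
```

Call:
servo_tool:
  commands: [255, -0.1, 0, 0.5, 0, 255, 0, 0, 0.3, 0]

```text
time: 26.0
tool_pos: [525.8, 226.8, 181.9]
tool_rot: [2.463, -1.908, 0.017]
wrist_force: [-0.7, -0.0, 10.7]
width: 0.2
```

```bash
python3 w.py 1
```

```text
26.05 [526. 227. 182.] [-0.0069 -0.0271] [-0.2 -0.5  5.5]
t 26.05 pos [526. 227. 182.] th -75.53 tilt z [-0.0069 -0.0271 -0.9996] w 0.5 F [-0.2 -0.5  5.5] T [0.06 0.04 0.01]
shift cm [ 0.06 -0.24  0.  ] spin 0.005
```

Call:
servo_tool:
  commands: [255, 0, 0, 0.4, 0]

```text
time: 26.15
tool_pos: [526.0, 226.8, 180.4]
tool_rot: [2.463, -1.907, 0.019]
wrist_force: [-12.5, 1.3, 22.4]
width: 0.3
```

```bash
python3 w.py 1
```

```text
26.2 [525.9 226.9 180.5] [-0.0065 -0.0279] [-6.6 -0.5 12. ]
t 26.2 pos [525.9 226.9 180.5] th -75.47 tilt z [-0.0065 -0.0279 -0.9996] w 0.7 F [-6.6 -0.5 12. ] T [-0.25  1.89 -0.05]
shift cm [ 0.06 -0.25 -0.15] spin 0.006
```

Call:
servo_tool:
  commands: [255, 0, 0, 0.4, 0]

```text
time: 26.3
tool_pos: [525.9, 226.9, 180.3]
tool_rot: [2.465, -1.905, 0.021]
wrist_force: [-10.9, -0.2, 25.7]
width: 0.5
```

```bash
python3 look.py 9 97
```

```text
top [531.  228.8] [220.6 170.3] 14.77
top9 floor 810 slope local x,y [-0.0055 -0.0077] z at c 97.6 rms 2.22
side [529.2 227.5] [223.8 179.1] 15.25
side9 floor 970 slope local x,y [-0.0003 -0.0021] z at c 95.7 rms 1.86
t 26.4 pos [525.9 226.9 180.4] th -75.39 tilt z [-0.0047 -0.0282 -0.9996] w 0.5 F [-8.9 -1.  19.2] T [-0.3   2.65 -0.07]
shift cm [ 0.06 -0.25 -0.16] spin 0.007
```

Call:
servo_tool:
  commands: [255, 0, 0, -1, 0, 255, 0, 0, -1, 0, 255, 0, 2.2, 0, 0, 255, 0, 2.2, 0, 0, 255, 0, 1.5, 0, 0, 255, 0, 0, 0, 0]

```text
time: 27.0
tool_pos: [468.4, 212.7, 201.3]
tool_rot: [2.464, -1.907, 0.021]
wrist_force: [0.5, 0.3, -0.7]
width: 0.3
```

```bash
sed -i 's/rel(528.5,227,182,-75.8)/rel(461,209.4,162,-75.4)/' w.py look.py;python3 w.py 1; python3 look.py 10 97; python3 -c "
import cv2
p=cv2.imread('pics/side10.png')
cv2.imwrite('pics/s10c.png',cv2.resize(p[60:220,170:330],None,fx=3.7,fy=3.7))"
```

```text
27.05 [469.3 213.1 201.3] [-0.0043 -0.0283] [ 0.8  0.5 -0.2]
t 27.05 pos [469.3 213.1 201.3] th -75.46 tilt z [-0.0043 -0.0283 -0.9996] w 0.3 F [ 0.8  0.5 -0.2] T [-0.02  0.   -0.05]
shift cm [0.04 0.85 3.95] spin -0.001
top [531.1 228.5] [220.1 170. ] 14.8
top10 floor 738 slope local x,y [ 0.003  -0.0014] z at c 98.3 rms 2.21
side [529.1 227.8] [223.5 180.4] 14.81
side10 floor 980 slope local x,y [ 0.0019 -0.0001] z at c 95.9 rms 1.94
t 27.15 pos [470.2 213.5 201.2] th -75.48 tilt z [-0.004  -0.0283 -0.9996] w 0.4 F [0.3 0.1 0.4] T [0.06 0.01 0.03]
shift cm [0.06 0.95 3.94] spin -0.001
```

View pics/s10c.png

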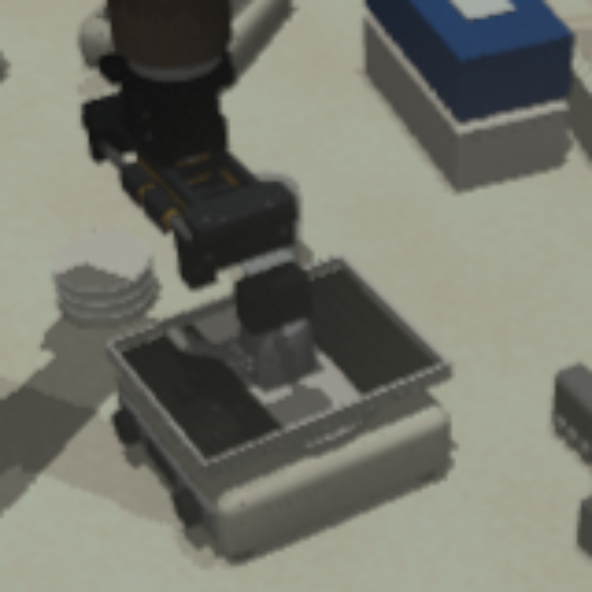

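Call:
servo_tool:
  commands: [255, 0, 0.9, 1, 0, 255, 0.05, 0.1, 1, 0, 255, 0, 0, 1, 0]

```text
time: 27.45
tool_pos: [463.7, 211.2, 171.0]
tool_rot: [2.467, -1.911, 0.025]
wrist_force: [-0.5, -0.8, 0.8]
width: 0.6
```

```bash
python3 w.py 1
```

```text
27.5 [462.5 210.4 168.9] [-0.004  -0.0284] [-0.4 -0.  -2.2]
t 27.5 pos [462.5 210.4 168.9] th -75.55 tilt z [-0.004  -0.0284 -0.9996] w 0.5 F [-0.4 -0.  -2.2] T [-0.05  0.12  0.  ]
shift cm [0.04 0.16 0.7 ] spin -0.003
```

Call:
servo_tool:
  commands: [255, 0, 0.2, 0.8, 0, 255, 0, 0.5, 0.8, 0, 255, 0, 0.5, 0.8, 0]

```text
time: 27.8
tool_pos: [454.4, 208.2, 146.4]
tool_rot: [2.469, -1.91, 0.029]
wrist_force: [-2.6, -0.4, 10.1]
width: 0.2
```

```bash
sed -i 's/rel(461,209.4,162,-75.4)/rel(444.3,205,121,-75.4)/' w.py look.py; python3 w.py 1
```

```text
27.85 [453.3 207.8 145.1] [ 0.001  -0.0273] [ 0.4 -0.1  2.4]
t 27.85 pos [453.3 207.8 145.1] th -75.5 tilt z [ 0.001  -0.0273 -0.9996] w 0.4 F [ 0.4 -0.1  2.4] T [ 0.19 -0.13  0.01]
shift cm [-0.02  0.93  2.41] spin -0.002
```

Call:
servo_tool:
  commands: [255, 0, 0.4, 0.8, 0, 255, 0, 0.3, 0.8, 0]

```text
time: 28.05
tool_pos: [448.8, 206.8, 131.7]
tool_rot: [2.473, -1.911, 0.033]
wrist_force: [-1.1, -0.7, 7.4]
width: 0.5
```

```bash
python3 w.py 1
```

```text
28.1 [448.3 206.6 130.6] [ 0.0063 -0.0252] [0.8 0.4 2.9]
t 28.1 pos [448.3 206.6 130.6] th -75.4 tilt z [ 0.0063 -0.0252 -0.9997] w 0.6 F [0.8 0.4 2.9] T [ 0.13 -0.3  -0.01]
shift cm [0.03 0.42 0.96] spin -0.0
```

Call:
servo_tool:
  commands: [255, 0, 0.25, 0.5, 0, 255, 0, 0.15, 0.4, 0]

```text
time: 28.3
tool_pos: [447.0, 206.4, 123.3]
tool_rot: [2.479, -1.912, 0.038]
wrist_force: [1.3, -1.4, 6.4]
width: 0.4
```

```bash
python3 w.py 1
```

```text
28.35 [446.7 206.4 122.7] [ 0.0119 -0.0231] [2.4 0.1 2.1]
t 28.35 pos [446.7 206.4 122.7] th -75.31 tilt z [ 0.0119 -0.0231 -0.9997] w 0.2 F [2.4 0.1 2.1] T [-0.07 -0.66  0.04]
shift cm [0.07 0.27 0.17] spin 0.002
```

Call:
servo_tool:
  commands: [255, 0, 0, 0.35, 0]

```text
time: 28.45
tool_pos: [447.0, 206.3, 121.0]
tool_rot: [2.479, -1.911, 0.038]
wrist_force: [-13.6, -0.0, 34.9]
width: 0.7
```

```bash
python3 w.py 1
```

```text
28.5 [446.9 206.4 121.4] [ 0.0121 -0.024 ] [-6.3 -0.8 16.8]
t 28.5 pos [446.9 206.4 121.4] th -75.26 tilt z [ 0.0121 -0.024  -0.9996] w 0.3 F [-6.3 -0.8 16.8] T [-0.47  1.86 -0.03]
shift cm [0.07 0.28 0.04] spin 0.003
```

Call:
servo_tool:
  commands: [255, 0, 0, 0.35, 0]

```text
time: 28.6
tool_pos: [446.9, 206.3, 121.1]
tool_rot: [2.48, -1.909, 0.04]
wrist_force: [-11.7, -1.4, 31.3]
width: 0.5
```

```bash
python3 w.py 2
```

```text
28.65 [446.9 206.3 121.2] [ 0.0128 -0.0248] [-9.6 -2.5 24.2]
28.7 [446.9 206.4 121.2] [ 0.013  -0.0246] [-8.6 -1.9 24.5]
t 28.7 pos [446.9 206.4 121.2] th -75.18 tilt z [ 0.013  -0.0246 -0.9996] w 0.5 F [-8.6 -1.9 24.5] T [-0.64  2.64 -0.07]
shift cm [0.06 0.28 0.02] spin 0.004
```

Call:
servo_tool:
  commands: [255, 0, 0, -0.5, 0, 255, 0, 0, -2, 0, 255, 0, 0, -3, 0, 255, 0, 0, -3, 0, 255, 0, 3, -2, 0, 255, 0, 4, 0, 0, 255, 0, 3, 0, 0, 255, 0, 0, 0, 0]

```text
time: 29.5
tool_pos: [341.8, 181.4, 225.0]
tool_rot: [2.465, -1.908, 0.025]
wrist_force: [-0.3, 0.5, -0.1]
width: 0.3
```

```bash
python3 look.py 11 97; python3 -c "
import cv2,numpy as np
from h import cloud
for n,b in(('side',(60,220,170,330)),('top',(170,290,150,270))):
  p=cv2.imread(f'pics/{n}11.png')
  cv2.imwrite(f'pics/{n}11c.png',cv2.resize(p[b[0]:b[1],b[2]:b[3]],None,fx=3.7,fy=3.7))
a=np.radians(14.6)
for n,c in(('top',(531,228.5)),('side',(529,227.3))):
  d=np.load(f'pics/{n}11.npz')['d'];W=cloud(n,d).reshape(-1,3)
  L=(W[:,:2]-c)@np.array([[np.cos(a),-np.sin(a)],[np.sin(a),np.cos(a)]])
  for x in range(-100,-30,10):
    m=(abs(L[:,0]-x)<5)&(abs(L[:,1])<9)&(W[:,2]<200);print(n,x,m.sum(),np.median(W[m,2]).round(1))
"
```

```text
top [531.6 229. ] [221.3 170.6] 14.76
top11 floor 1420 slope local x,y [ 0.0021 -0.0025] z at c 97.7 rms 2.12
side [529.2 226.8] [223.3 179.9] 14.96
side11 floor 993 slope local x,y [0.0022 0.001 ] z at c 96.0 rms 1.87
t 29.6 pos [344.2 182.8 225.1] th -75.5 tilt z [-4.000e-04 -2.870e-02 -9.996e-01] w 0.4 F [0.3 1.1 0.5] T [ 0.01 -0.    0.02]
shift cm [  0.07 -10.33  10.34] spin -0.002
top -100 21 98.7
top -90 16 120.9
top -80 17 120.4
top -70 18 119.0
top -60 19 117.1
top -50 20 117.2
top -40 18 118.4
side -100 34 95.7
side -90 32 108.6
side -80 21 117.6
side -70 26 113.1
side -60 29 113.8
side -50 25 111.8
side -40 26 114.0
```

View pics/side11c.png

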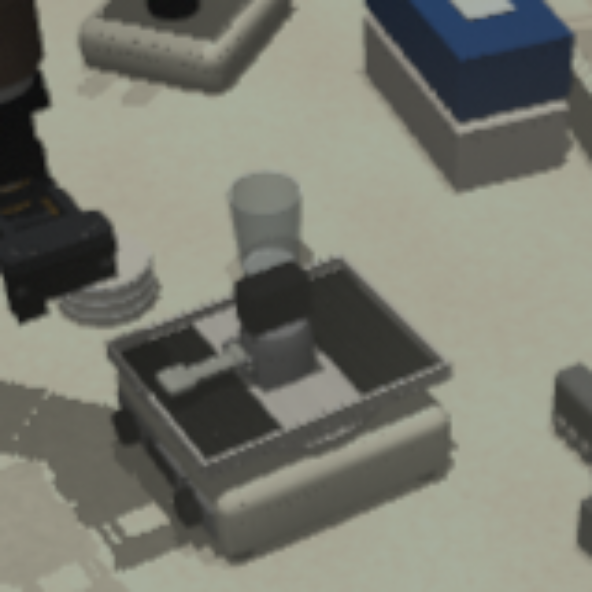

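View pics/top11.png

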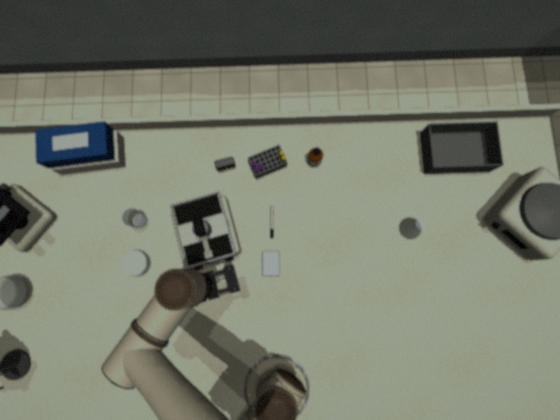

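The lever lies flat, with its pad at about 121 mm against the expected 121.5. The tray is level and the other objects look unmoved, so I'm handing the job in.

```bash
python3 -c "
from workcell import *
print(sign_off())"
```

```text
the job is handed in; nothing more can be done
None
```

The platform is fully home on the mixer with the latch lever pressed flat, and I handed the job in at about 29.6 s. The gripper was clear and touching nothing.

**Last checks**
- **Level and height:** the tray slopes by about 0.002 rad. Its floor reads 96.0 mm (side camera) and 97.7 mm (top camera), against 96 mm expected. The top camera also read about 2 mm high for the floor before the lift.
- **Square:** the tray's yaw is about 14.8°, against 14.2° for the mixer, so it is about half a degree off.
- **Latch:** the lever came to its stop with the fingertips at 121.2 mm, where flat is 121.5 mm. The top camera agrees at about 121 mm. The side camera gave a lower, scattered reading of 109–118 mm there.
- **Other things:** they looked unmoved by eye in the final pictures.

**What did not go cleanly**
- **Slip in the grip:** a jerky move on the way made the platform slip about 9 mm down in the grip and tip by about 3°. I levelled it to about 1.5° before lowering it.
- **Pushing home:** with the platform still in the grip, it tipped slightly on the studs. I let go and finished by pushing on top of the grip block with closed fingers. The first push rocked it the other way, and the second seated it.
- **Drive-plate load:** the wrist force briefly reached about 35 N when the lever met its stop. With the platform's weight of about 7.5 N, the load on the drive plate may have touched its 40 N limit for a moment. I could not measure that load directly.

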